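# Fetch the rearmost electrode holder from the storage rail

### The job

The electrode holder at the closed end of the storage rail is wanted for inspection, but the rail's lips only let holders slide out through its open end, so the two in front must come out first: stand both of them in the steel tray. Then slide the rearmost holder out and stand it in the middle of the orange pad, and after that slide the other two back into the rail, each to the place where it stood before, so that the rear place stays empty. Keep all holders upright.

Things in the scene. Friction and masses are not known exactly. Their poses are not given: they have to be found in the camera images.
- holder_short_mid (a point): plain aluminium electrode holder, 48 mm tall: a 46 x 46 mm square base 20 mm high with a round neck of 34 mm diameter above it up to the top; 0.13 to 0.24 kg, loose. It is the shortest of the three; which of the three places of the rail it starts in changes. The point is its centre, half-way up (24 mm above its underside); z up, x and y square to the flanks of the base. Take it by the neck from above.
- holder_medium_mid (a point): plain aluminium electrode holder, 54 mm tall: a 46 x 46 mm square base 26 mm high with a round neck of 34 mm diameter above it up to the top; 0.13 to 0.24 kg, loose. It is the middle one in height of the three; which of the three places of the rail it starts in changes. The point is its centre, half-way up (27 mm above its underside); z up, x and y square to the flanks of the base. Take it by the neck from above.
- holder_tall_mid (a point): plain aluminium electrode holder, 60 mm tall: a 46 x 46 mm square base 32 mm high with a round neck of 34 mm diameter above it up to the top; 0.13 to 0.24 kg, loose. It is the tallest of the three; which of the three places of the rail it starts in changes. The point is its centre, half-way up (30 mm above its underside); z up, x and y square to the flanks of the base. Take it by the neck from above.
- rail: metal storage rail, fixed, 206 x 72 mm. Origin on the bench under its middle place; x runs along the rail to the closed end, -x is the open mouth, z up. Holders stand on its floor plate, 6 mm above the bench, at x = -52 (front), 0 (middle) and +52 mm (rear), y = 0, each within 2 mm, flanks along the rail. The channel between the side walls is 52 mm wide, its faces slick.
- rail_rear (a point): centre of the rear place on the rail's floor plate (axes as the rail). Two lips along the rail, from x = -71 to +80 mm in the rail's frame, reach in over the holders' bases and leave a slot 40.5 mm wide for the necks; their underside is 41 mm and their top 44 mm above the bench. The end stop behind is 56 mm high.
- rail_mouth (a point): point on the rail's floor plate 104 mm in front of the middle place, in the open mouth (axes as the rail). With its centre here a holder is clear of the lips and can be lifted out or set down straight. Low cheeks beside it, 28 mm high above the bench, flare from 52 mm apart at the lips to about 68 mm and guide the base into the channel.
- tray: shallow sheet-steel tray, fixed, 110 mm (x) by 140 mm (y), rim 18 mm high, its flat floor 2.5 mm above the bench and 105 x 135 mm inside; origin on the bench under its centre, z up. Two holders stand in it side by side, for example at y = -33 and +33 mm.
- pad: flat orange pad fixed to the bench, 104 mm (x) by 76 mm (y), 5 mm thick; origin on the bench under its centre, z up.

How it is judged:
By the outcome, as a careful person would: the job done as asked, in the order asked, and still so for the second after the job is handed in, with the robot touching nothing.
It also fails if it takes over 131 s, if anything falls off the work surface, if the arm or the gripper's body presses on something with over 40 N, if the wrist force passes 120 N, or if a joint passes its speed limit or range.

### The arm

A 6-joint arm with a two-finger parallel gripper is mounted at the origin on the work surface; the furniture and walls round the work are solid. World frame = base frame: x ahead of the robot, y to its left, z up, the work surface at z = 0. Lengths are in m, angles in rad, forces in N, time in s.
With the tool pointing down it reaches from about 0.275 to 0.975 m from the base axis. Payload 8.4 kg.
Tool frame: the origin (TCP) lies on the centre line of the jaws, within the pads' length; the fingertips stand 19 mm ahead of it and the grasp point (between the pads) is the TCP (env.finger_overhang is the distance from the TCP to the fingertips, in m); z points along the fingers, y is the direction in which the jaws open and shut (so a half turn about z gives the same grasp; the last joint's range is limited). The gripper opens to 92 mm and grips with 3 to 60 N. Pads are 20 mm wide; open, the fingers measure 128 mm over their backs; the gripper's body (75 mm by 189 mm) begins 69 mm behind the grasp point.
Start: joints at [-1.314, 0.353, 1.633, -0, 1.155, -0.002], TCP at [0.16, -0.604, 0.234] pointing down, gripper open.
Joint ranges: [-2.63, 2.63], [-0.92, 2.1], [0.06, 2.66], [-1.3, 4.44], [0, 2.69], [-3.02, 3.02]. Speed limits (rad/s): [2.22, 2.22, 2.79, 3.14, 3.14, 3.14].

### API

Orientations are given as a unit quaternion [w, x, y, z].
In Python, from rig import env gives the robot as it stands.
- The arm moves only by the tool arm_command, never from a script. Its argument "series" is a list of rows, each a list of 3 entries, a list of its own where there are three numbers: the closure in counts, from 0 (fully open) to 255 (shut), then the shift along the tool's x, y, z in cm, then the turn about the tool's z in rad. A call has 1 to 8 rows; each row is the pose to reach, as a shift and turn from the pose measured when the call began, along the tool's axes at that moment; what a row does not reach only later rows make up. A row lasts 1/10 s, in which the tool goes at most 50 mm and 8.59 degrees, less where a joint would pass 70% of its speed; a pose out of reach is approached as far as the arm can. A call with a gripper value outside its range is refused whole. The fingers move at their own pace and stop on an object; the grip force is fixed at half the most. Time passes only in rows, so rows that repeat a pose let the fingers close. It gives the time, the measured TCP pose, the force and the opening at its end, in the units of the state.
- env.get_state(): the state, without advancing time (a new reading comes with each control period).
- env.get_image(name): name is "side" or "top"; returns a dict with "img" (420x560x3 uint8, blue, green, red), "range_z" (420x560 float32, m along the optical axis (not along the pixel's ray), 0 where there is no reading), "vertical_fov" (degrees; the focal length in pixels is half the picture's height over the tangent of half this angle, whatever the lens; pixels are square), "cx", "cy" (the principal point, pixels), "k1" (the pictures are not rectified: a ray, as slopes to the right and down, at radius r is drawn at 1 + k1 r^2 times it, then the intrinsics apply), "extrinsics" (4x4, takes a point from camera to world coordinates). Camera axes: x right, y up, looking along -z (the intrinsics and any distortion apply to the point x, -y, -z); pixel columns grow to the right and rows downward; lengths in m; the calibration is good to about 2 mm. A picture is of the moment at which its call begins.
- env.job_done(): hands the job in, once; it reports no verdict.
Trained networks look in a picture, given as the dict that the camera call returned (one of the last four; its "shot" number tells which), for a name from the list of things; names that differ only in an ending like _2 or _b are one class to them, and where a whole thing is asked for, a point or a joint stands for the part that bears it (a point fixed in the world has none). Each returns a list of dicts, best first, with "conf" (0 to 1); they miss things now and then, are a little off and sometimes report something else, mostly with a low value. They report only what shows in the picture. A call takes as long as a camera call.
- env.regions_of(thing, picture): "mask" (420x560 bool, what is visible of it) and "at" ([column, row] in pixels, amid what is visible of it).
The state is a dict: "t": time; "joint_pos": joint angles; "joint_velocities": joint speeds; "effort": joint torques, N m; "tcp_pos": TCP position; "eef_rot": TCP orientation; "contact_force": force on the tool from outside, world axes, zero at the start; "ft_torque": the same for the moment, N m; "opening": finger opening in m.
Only numpy, scipy, OpenCV 4.12 (cv2) and the standard library are available. Lean on these libraries where they do the work, as an engineer would, in place of code of your own. Each camera call takes 0.05 s, during which the arm holds its last target.

## Working session

There is one attempt and no reset: what is moved stays moved. The work goes in short steps, Python scripts to look and compute and a tool call to move; the robot and the scene stay as the last step left them, time stands still between calls to the robot, and variables do not carry over. Pictures are saved under pics/ and viewed, and the job is handed in when it is done.

Besides the shell and the picture viewer there is one more tool, called after ">>>" as name(argument=value, ...) on one line, values as JSON. arm_command: Moves the arm, as the interface text tells. Its arguments: {"type":"object","properties":{"series":{"type":"array"}},"required":["series"]}

```bash
ls; mkdir -p pics; cat > h.py <<'E'
import numpy as np, cv2
from rig import env
def K(p):
    f=210/np.tan(np.radians(p["vertical_fov"])/2); return f
def pts(p):
    f=K(p); h,w=p["range_z"].shape
    u,v=np.meshgrid(np.arange(w),np.arange(h))
    M=np.array([[f,0,p["cx"]],[0,f,p["cy"]],[0,0,1.]])
    un=cv2.undistortPoints(np.stack([u,v],-1).reshape(-1,1,2).astype(np.float64),M,np.array([p["k1"],0,0,0.])).reshape(h,w,2)
    z=p["range_z"]
    c=np.stack([un[...,0]*z,-un[...,1]*z,-z,np.ones_like(z)],-1)
    P=(c@np.array(p["extrinsics"]).T)[...,:3]
    P[z<=0]=np.nan
    return P
def shot(name,fn):
    p=env.get_image(name); cv2.imwrite("pics/"+fn,p["img"]); return p
E
python3 - <<'E'
from h import *
s=env.get_state(); print({k:np.round(v,3) for k,v in s.items()})
for n in ("top","side"):
    p=shot(n,n+"0.png"); P=pts(p); np.save(n+"0.npy",P)
    print(n,p["k1"],np.round(p["extrinsics"],3).tolist())
    for t in ("holder_short_mid","holder_medium_mid","holder_tall_mid","rail","tray","pad"):
        for r in env.regions_of(t,p)[:3]:
            q=P[r["mask"]]; q=q[~np.isnan(q[:,0])]
            print(t,round(r["conf"],2),np.round(r["at"]),r["mask"].sum(),np.round(np.median(q,0),4),np.round(np.percentile(q,98,axis=0),3),np.round(np.percentile(q,2,axis=0),3))
E
```

```text
pics
{'t': np.float64(0.0), 'joint_pos': array([-1.314,  0.354,  1.634, -0.   ,  1.155, -0.002]), 'joint_velocities': array([-0.   ,  0.001,  0.001,  0.   , -0.001,  0.001]), 'effort': array([ 1.0000e-03, -5.9384e+01, -3.3421e+01,  7.0000e-02,  2.3000e-02,
       -0.0000e+00]), 'tcp_pos': array([ 0.16 , -0.604,  0.233]), 'eef_rot': array([-0.001,  0.992,  0.129, -0.   ]), 'contact_force': array([-0.2  , -0.352,  0.143]), 'ft_torque': array([ 0.004,  0.035, -0.051]), 'opening': np.float64(0.092)}
top -0.11769206593402173 [[-0.013, 0.992, -0.126, 0.264], [-1.0, -0.015, -0.02, 0.187], [-0.021, 0.126, 0.992, 1.012], [0.0, 0.0, 0.0, 1.0]]
holder_short_mid 0.64 [199. 195.] 549 [0.4093 0.3416 0.0359] [0.436 0.368 0.055] [0.388 0.321 0.013]
holder_medium_mid 0.73 [214. 217.] 623 [0.3693 0.3105 0.0344] [0.396 0.337 0.061] [0.346 0.286 0.006]
holder_tall_mid 0.67 [177. 174.] 682 [0.448  0.3707 0.0393] [0.478 0.399 0.067] [0.426 0.347 0.008]
rail 0.57 [214. 201.] 2610 [0.3837 0.3207 0.0402] [0.492 0.412 0.056] [0.31  0.256 0.001]
tray 0.83 [374. 170.] 4587 [0.4619 0.0089 0.0013] [0.53  0.065 0.
[... 229 characters left out ...]
835595e-05 [[-0.827, 0.346, -0.442, 0.056], [-0.561, -0.478, 0.675, 0.765], [0.022, 0.807, 0.59, 0.551], [0.0, 0.0, 0.0, 1.0]]
holder_short_mid 0.57 [229. 259.] 424 [0.4075 0.3464 0.0432] [0.437 0.359 0.055] [0.395 0.316 0.024]
holder_medium_mid 0.85 [259. 259.] 542 [0.3664 0.3184 0.047 ] [0.396 0.33  0.061] [0.345 0.278 0.022]
holder_tall_mid 0.81 [194. 259.] 594 [0.4445 0.3792 0.052 ] [0.473 0.392 0.066] [0.43  0.348 0.031]
rail 0.81 [234. 274.] 4638 [0.3897 0.352  0.0259] [0.482 0.42  0.055] [0.308 0.257 0.002]
tray 0.9 [311. 173.] 2308 [0.4584 0.0063 0.0028] [0.525 0.067 0.018] [ 0.385 -0.048 -0.   ]
pad 0.68 [281. 206.] 1310 [0.4462 0.1449 0.0042] [0.498 0.179 0.006] [0.398 0.106 0.001]
```

View pics/top0.png

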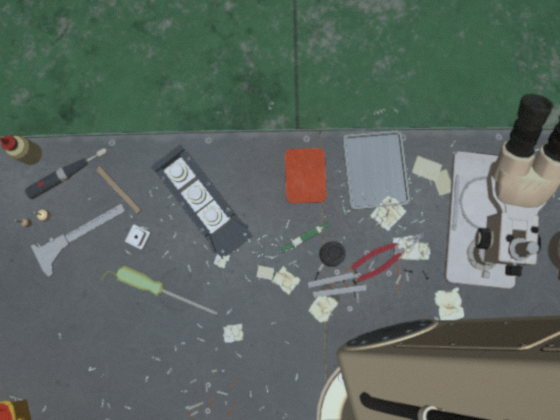

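View pics/side0.png

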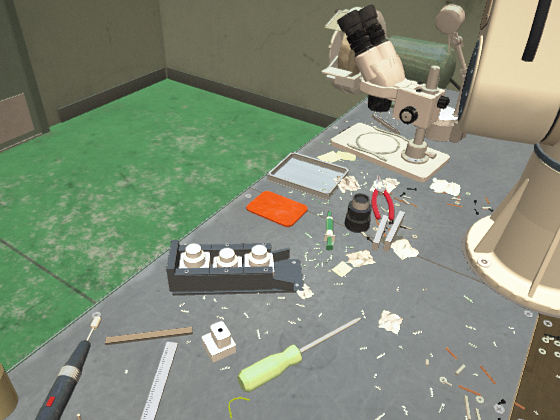

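```bash
python3 - <<'E'
from h import *
P={n:np.load(n+"0.npy") for n in("top","side")}
zs={"med":(0.06,(.369,.3105)),"short":(0.054,(.409,.341)),"tall":(0.066,(.448,.3715))}
for n in P:
    for k,(z,c) in zs.items():
        q=P[n].reshape(-1,3); q=q[np.hypot(q[:,0]-c[0],q[:,1]-c[1])<.026]; 
        q=q[(np.abs(q[:,2]-z)<.004)]
        (x,y),r=cv2.minEnclosingCircle(q[:,:2].astype(np.float32))
        print(n,k,len(q),np.round(q.mean(0),4),round(x,4),round(y,4),round(r,4))
    # rail side walls / lips : points z 0.036..0.05 
    q=P[n].reshape(-1,3); q=q[(np.hypot(q[:,0]-.409,q[:,1]-.341)<.14)&(q[:,2]>.041)&(q[:,2]<.048)]
    r=cv2.minAreaRect((q[:,:2]*1000).astype(np.float32)); print(n,"lips",len(q),r)
    for t,c,m,lo in (("pad",(.45,.142),.07,.0025),("tray",(.46,.009),.1,.009)):
        q=P[n].reshape(-1,3); q=q[(abs(q[:,0]-c[0])<m)&(abs(q[:,1]-c[1])<(m if t=="tray" else .055))&(q[:,2]>lo)&(q[:,2]<.03)]
        print(n,t,len(q),cv2.minAreaRect((q[:,:2]*1000).astype(np.float32)), np.round(np.percentile(q,[1,99],axis=0),4).tolist())
q=P["top"].reshape(-1,3)
for y0 in np.arange(-.8,.0,.05):
    s=q[(q[:,1]>=y0)&(q[:,1]<y0+.05)&(q[:,2]>.03)&(q[:,0]>.15)]
    if len(s): print(round(y0,2),len(s),np.round(np.percentile(s,[1,99],axis=0),3).tolist(), s[:,2].max().round(3))
E
```

```text
top med 136 [0.3732 0.3138 0.0587] 0.3732 0.3142 0.0121
top short 128 [0.4136 0.3435 0.0526] 0.4145 0.3436 0.0123
top tall 128 [0.4538 0.3762 0.0645] 0.4539 0.3762 0.0126
top lips 1196 ((417.08160400390625, 347.2591247558594), (150.4507598876953, 68.30188751220703), 37.37278366088867)
top pad 1457 ((455.7388916015625, 144.2442626953125), (123.4400863647461, 104.98990631103516), 3.303504705429077) [[0.4008, 0.1041, 0.0025], [0.5034, 0.1797, 0.0077]]
top tray 820 ((445.375244140625, 8.70535659790039), (171.8025360107422, 112.69135284423828), 4.0534443855285645) [[0.3635, -0.0489, 0.0091], [0.5306, 0.0682, 0.02]]
side med 148 [0.3698 0.3144 0.0592] 0.3709 0.3139 0.013
side short 151 [0.4103 0.3444 0.0531] 0.4108 0.3434 0.0131
side tall 145 [0.4498 0.3762 0.0652] 0.4507 0.3763 0.0129
side lips 1461 ((418.143798828125, 349.3900146484375), (158.65911865234375, 70.93449401855469), 37.18805694580078)
side pad 1198 ((448.63092041015625, 142.1735076904297), (104.58234405517578, 79.43767547607422), 2.126708745956421) [[0.398, 0.1043, 0.0026], [0.4992, 0.1794, 0.0067]]
side tray 733 ((443.55010986328125, 9.042285919189453), (167.67002868652344, 115.82020568847656), 4.120153903961182) [[0.3627, -0.0492, 0.0091], [0.5272, 0.0692, 0.0192]]
-0.35 81 [[0.283, -0.327, 0.03], [0.324, -0.315, 0.049]] 0.05
-0.25 2232 [[0.276, -0.238, 0.136], [0.473, -0.2, 0.263]] 0.272
-0.2 6419 [[0.261, -0.199, 0.038], [0.511, -0.151, 0.3]] 0.305
-0.15 662 [[0.303, -0.15, 0.118], [0.45, -0.132, 0.227]] 0.232
-0.1 498 [[0.211, -0.082, 0.397], [0.219, -0.05, 0.544]] 0.551
-0.05 4531 [[0.154, -0.049, 0.309], [0.212, -0.0, 0.632]] 0.636
```

```bash
python3 - <<'E'
from h import *
for n in ("top","side"):
    p=env.get_image(n); P=pts(p)
    for t in ("tray","pad","rail"):
        r=env.regions_of(t,p)[0]; 
        m=r["mask"].astype(np.uint8); m=cv2.morphologyEx(m,cv2.MORPH_OPEN,np.ones((3,3)))
        q=P[m>0]; q=q[~np.isnan(q[:,0])]
        print(n,t,round(r["conf"],2),cv2.minAreaRect((q[:,:2]*1000).astype(np.float32)))
    # rail line fits using high z points in rail frame
    a=np.radians(37.3);c=np.array([.413,.345]);R=np.array([[np.cos(a),np.sin(a)],[-np.sin(a),np.cos(a)]])
    q=P.reshape(-1,3);q=q[~np.isnan(q[:,0])]; l=(q[:,:2]-c)@R.T*1000
    k=(q[:,2]>.041)&(q[:,2]<.048)&(abs(l[:,0])<75)&(abs(l[:,1])<45)
    l2=l[k]
    for lo in range(-70,80,20):
        s=l2[(l2[:,0]>=lo)&(l2[:,0]<lo+20)]
        print(lo,len(s),np.round(np.sort(s[:,1])[[1,-2]],1), "inner", np.round([s[s[:,1]<0,1].max() if (s[:,1]<0).any() else 0, s[s[:,1]>0,1].min()],1))
    k=(q[:,2]>.05)&(abs(l[:,0]-90)<20)&(abs(l[:,1])<45); print("stop",np.round(np.percentile(l[k],[2,98],axis=0),1).tolist())
E
```

```text
top tray 0.73 ((459.73162841796875, 7.524379730224609), (143.09994506835938, 116.17171478271484), 4.1379923820495605)
top pad 0.91 ((452.35552978515625, 141.68405151367188), (104.32714080810547, 76.11900329589844), 1.1271916627883911)
top rail 0.95 ((407.4167785644531, 341.53387451171875), (230.8499298095703, 79.41559600830078), 38.12136459350586)
-70 197 [-34.6  33. ] inner [-0.9  0.1]
-50 171 [-34.4  33.2] inner [-0.8  0.3]
-30 136 [-34.5  33.1] inner [-0.7  0.5]
-10 159 [-34.5  33. ] inner [-8.   7.6]
10 140 [-34.6  33.1] inner [-3.5  2.7]
30 157 [-34.6  32.9] inner [-2.5  0.2]
50 124 [-34.6  32.7] inner [-21.1  19.1]
70 33 [-33.9  31. ] inner [-21.   19.6]
stop [[77.1, -33.1], [89.5, 30.4]]
side tray 0.87 ((793.594482421875, -605.5860595703125), (170.3786163330078, 1561.25927734375), 28.79749870300293)
side pad 0.94 ((451.33154296875, 142.3779296875), (109.22357177734375, 79.37775421142578), 2.027230739593506)
side rail 0.72 ((401.76904296875, 335.56500244140625), (219.7722930908203, 108.7959213256836), 45.255287170410156)
-70 196 [-33.7  35.3] inner [-0.1  0.1]
-50 195 [-32.6  35. ] inner [-1.9  0.5]
-30 204 [-33.8  35. ] inner [-0.1  0.8]
-10 225 [-33.8  35.2] inner [-0.7  3.3]
10 194 [-34.1  35.9] inner [-2.1  0.3]
30 169 [-31.9  34.7] inner [-0.2  0.3]
50 158 [-33.4  34.8] inner [-18.8   5.5]
70 67 [-33.   34.2] inner [-0.9  0.9]
stop [[74.8, -30.6], [86.4, 34.0]]
```

```bash
cat >> h.py <<'E'
from scipy.spatial.transform import Rotation as Ro
O=np.array([.412,.3443]); A=np.radians(37.3); U=np.array([np.cos(A),np.sin(A)]); V=np.array([-U[1],U[0]])
def rail(x,y=0): return O+U*x/1000+V*y/1000
def d(xy,z,yaw=-52.7,s=None):
    s=s or env.get_state(); w=s["eef_rot"]; R=Ro.from_quat([w[1],w[2],w[3],w[0]])
    t=np.array([xy[0],xy[1],z])-s["tcp_pos"]
    Rm=R.as_matrix(); yc=np.degrees(np.arctan2(Rm[1,1],Rm[0,1]))
    print("shift cm",np.round(Rm.T@t*100,2),"turn",round(-np.radians(yaw-yc),3),"| tcp",np.round(s["tcp_pos"],4),"yaw",round(yc,2),"tilt",np.round(Rm[:2,2],4),"j",np.round(s["joint_pos"],2),"F",np.round(s["contact_force"],1),"open",round(float(s["opening"]),4),"t",round(s["t"],2))
E
python3 - <<'E'
from h import *
d((.40,-.15),.42); d(rail(-51),.42)
E
```

```text
shift cm [ 34.83 -37.76 -18.64] turn -0.392 | tcp [ 0.16   -0.6042  0.2336] yaw -75.17 tilt [ 0. -0.] j [-1.31  0.35  1.63  0.    1.16 -0.  ] F [-0.2 -0.9  0.4] open 0.0915 t 1.1
shift cm [ 43.93 -83.29 -18.64] turn -0.392 | tcp [ 0.16   -0.6042  0.2336] yaw -75.17 tilt [ 0. -0.] j [-1.31  0.35  1.63  0.    1.16 -0.  ] F [-0.2 -0.9  0.4] open 0.0915 t 1.1
```

>>> arm_command(series=[[0, [0, 0, -5], 0], [0, [0, 0, -10], 0], [0, [0, 0, -15], 0], [0, [0, 0, -19], 0], [0, [0, 0, -19], 0]])

```text
t: 1.6
tcp_pos: [0.1605, -0.6061, 0.4305]
eef_rot: [0.005, 0.992, 0.129, 0.001]
contact_force: [-0.8, -0.0, 0.6]
opening: 0.0917
```

>>> arm_command(series=[[0, [34.8, -37.8, 0], -0.39], [0, [34.8, -37.8, 0], -0.39], [0, [34.8, -37.8, 0], -0.39], [0, [34.8, -37.8, 0], -0.39], [0, [34.8, -37.8, 0], -0.39], [0, [34.8, -37.8, 0], -0.39], [0, [34.8, -37.8, 0], -0.39], [0, [34.8, -37.8, 0], -0.39]])

```text
t: 2.4
tcp_pos: [0.3476, -0.2489, 0.4253]
eef_rot: [0.005, 0.948, 0.319, -0.0]
contact_force: [0.1, 0.3, -0.7]
opening: 0.0921
```

```bash
python3 - <<'E'
from h import *
d((.40,-.15),.43); d(rail(-51),.43)
E
```

```text
shift cm [10.14 -4.71 -0.56] turn -0.003 | tcp [ 0.3476 -0.2489  0.4253] yaw -52.85 tilt [ 0.0024 -0.0097] j [-0.62 -0.11  1.75 -0.01  1.49  0.3 ] F [ 0.1  0.3 -0.7] open 0.0921 t 2.4
shift cm [ 35.85 -43.37  -1.01] turn -0.003 | tcp [ 0.3476 -0.2489  0.4253] yaw -52.85 tilt [ 0.0024 -0.0097] j [-0.62 -0.11  1.75 -0.01  1.49  0.3 ] F [ 0.1  0.3 -0.7] open 0.0921 t 2.4
```

>>> arm_command(series=[[0, [35.8, -43.4, 0], 0], [0, [35.8, -43.4, 0], 0], [0, [35.8, -43.4, 0], 0], [0, [35.8, -43.4, 0], 0], [0, [35.8, -43.4, 3], 0], [0, [35.8, -43.4, 6], 0], [0, [35.8, -43.4, 12], 0], [0, [35.8, -43.4, 16], 0]])

```text
t: 3.2
tcp_pos: [0.3635, 0.139, 0.3646]
eef_rot: [0.005, 0.948, 0.319, 0.001]
contact_force: [1.8, -0.8, -0.4]
opening: 0.0919
```

```bash
python3 - <<'E'
from h import *
d(rail(-51),.14)
E
```

```text
shift cm [ 11.21 -13.63  22.31] turn -0.002 | tcp [0.3635 0.139  0.3646] yaw -52.81 tilt [ 0.0045 -0.0089] j [ 0.37 -0.15  1.91 -0.01  1.38  1.29] F [ 1.8 -0.8 -0.4] open 0.0919 t 3.2
```

>>> arm_command(series=[[0, [11.2, -13.6, 22.3], 0], [0, [11.2, -13.6, 22.3], 0], [0, [11.2, -13.6, 22.3], 0], [0, [11.2, -13.6, 22.3], 0], [0, [11.2, -13.6, 22.3], 0], [0, [11.2, -13.6, 22.3], 0], [0, [11.2, -13.6, 22.3], 0], [0, [11.2, -13.6, 22.3], 0]])

```text
t: 4.0
tcp_pos: [0.3707, 0.3124, 0.1395]
eef_rot: [0.005, 0.948, 0.319, -0.001]
contact_force: [-0.2, -0.9, 1.0]
opening: 0.0919
```

```bash
python3 - <<'E'
from h import *
d(rail(-51),.066)
p=shot("side","s1.png");shot("top","t1.png")
E
```

```text
shift cm [ 0.15 -0.11  7.35] turn -0.001 | tcp [0.3707 0.3124 0.1395] yaw -52.74 tilt [ 0.0025 -0.0107] j [ 0.7   0.26  2.01 -0.01  0.88  1.63] F [-0.2 -0.9  1. ] open 0.0919 t 4.0
```

View pics/s1.png

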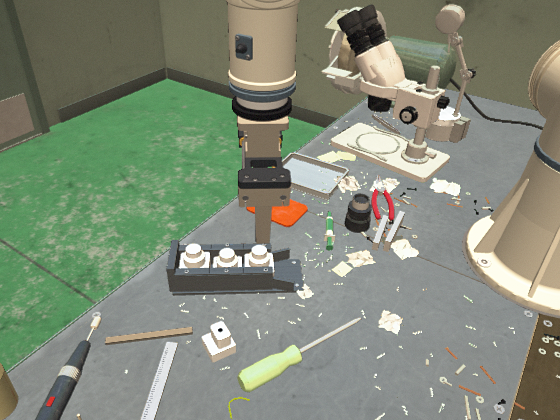

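>>> arm_command(series=[[0, [0.15, -0.1, 4], 0], [0, [0.15, -0.1, 7.3], 0], [0, [0.15, -0.1, 7.3], 0], [255, [0.15, -0.1, 7.3], 0], [255, [0.15, -0.1, 7.3], 0], [255, [0.15, -0.1, 7.3], 0], [255, [0.15, -0.1, 7.3], 0], [255, [0.15, -0.1, 7.3], 0]])

```text
t: 4.9
tcp_pos: [0.3731, 0.3139, 0.0688]
eef_rot: [0.005, 0.948, 0.319, 0.002]
contact_force: [-0.2, 0.5, 0.8]
opening: 0.0541
```

```bash
python3 - <<'E'
from h import *
d(rail(-51),.066)
E
```

```text
shift cm [-0.16 -0.06  0.28] turn -0.002 | tcp [0.3731 0.3139 0.0688] yaw -52.82 tilt [ 0.0062 -0.0076] j [ 0.7   0.38  2.05 -0.02  0.71  1.64] F [-0.2  0.5  0.8] open 0.0541 t 4.9
```

>>> arm_command(series=[[255, [0, 0, 0.15], 0], [255, [0, 0, 0.15], 0], [255, [0, 0, 0.15], 0], [255, [0, 0, 0.15], 0]])

```text
t: 5.3
tcp_pos: [0.373, 0.3139, 0.0673]
eef_rot: [0.005, 0.948, 0.319, 0.002]
contact_force: [0.9, 0.2, 0.6]
opening: 0.0328
```

```bash
python3 - <<'E'
from h import *
for i in range(4):
  d(rail(-51),.066)
  p=shot("top","t2.png")
p=shot("side","s2.png")
cv2.imwrite("pics/s2c.png",cv2.resize(p["img"][180:320,140:320],None,fx=4,fy=4))
E
```

```text
shift cm [-0.16 -0.06  0.13] turn -0.002 | tcp [0.373  0.3139 0.0673] yaw -52.82 tilt [ 0.0061 -0.0077] j [ 0.7   0.38  2.05 -0.02  0.71  1.64] F [0.9 0.2 0.6] open 0.0328 t 5.3
shift cm [-0.16 -0.06  0.13] turn -0.002 | tcp [0.373  0.3139 0.0673] yaw -52.82 tilt [ 0.006  -0.0077] j [ 0.7   0.38  2.05 -0.02  0.71  1.64] F [0.5 0.6 0.3] open 0.0329 t 5.35
shift cm [-0.16 -0.06  0.13] turn -0.002 | tcp [0.373  0.3139 0.0673] yaw -52.82 tilt [ 0.0061 -0.0077] j [ 0.7   0.38  2.05 -0.02  0.71  1.64] F [ 0.6 -0.7 -0. ] open 0.0331 t 5.4
shift cm [-0.16 -0.06  0.13] turn -0.002 | tcp [0.373  0.3139 0.0673] yaw -52.82 tilt [ 0.0061 -0.0077] j [ 0.7   0.38  2.05 -0.02  0.71  1.64] F [-0.6  0.4  0.5] open 0.033 t 5.45
```

View pics/s2c.png

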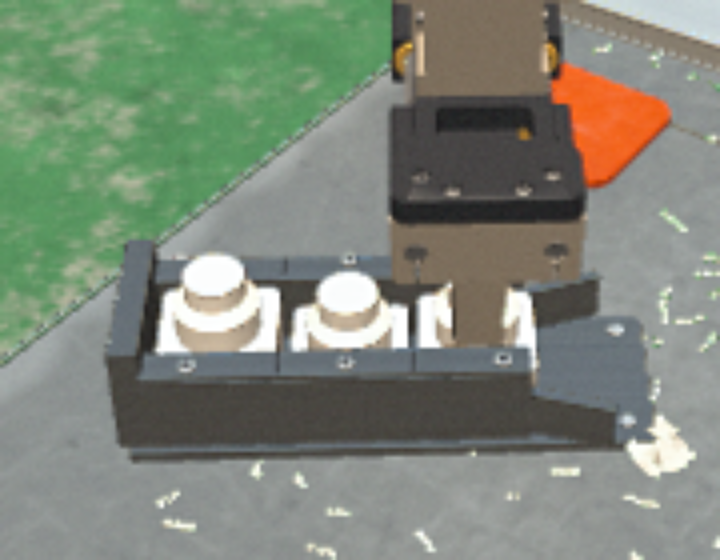

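>>> arm_command(series=[[255, [0, 0, -0.12], 0], [255, [-0.5, 0, -0.12], 0], [255, [-1.5, 0, -0.12], 0], [255, [-2.5, 0, -0.12], 0], [255, [-3.5, 0, -0.12], 0], [255, [-4.6, 0, -0.12], 0], [255, [-5.6, 0, -0.12], 0], [255, [-5.6, 0, -0.12], 0]])

```text
t: 6.35
tcp_pos: [0.3269, 0.2789, 0.0684]
eef_rot: [0.005, 0.948, 0.319, 0.001]
contact_force: [0.2, 0.6, -1.4]
opening: 0.033
```

```bash
python3 - <<'E'
from h import *
d(rail(-105),.067)
p=shot("side","s3.png")
cv2.imwrite("pics/s3c.png",cv2.resize(p["img"][180:320,140:320],None,fx=4,fy=4))
E
```

```text
shift cm [ 0.24 -0.05  0.14] turn -0.002 | tcp [0.3269 0.2789 0.0684] yaw -52.82 tilt [ 0.0049 -0.0087] j [ 0.71  0.31  2.17 -0.02  0.66  1.64] F [ 0.2  0.6 -1.4] open 0.033 t 6.35
```

View pics/s3c.png

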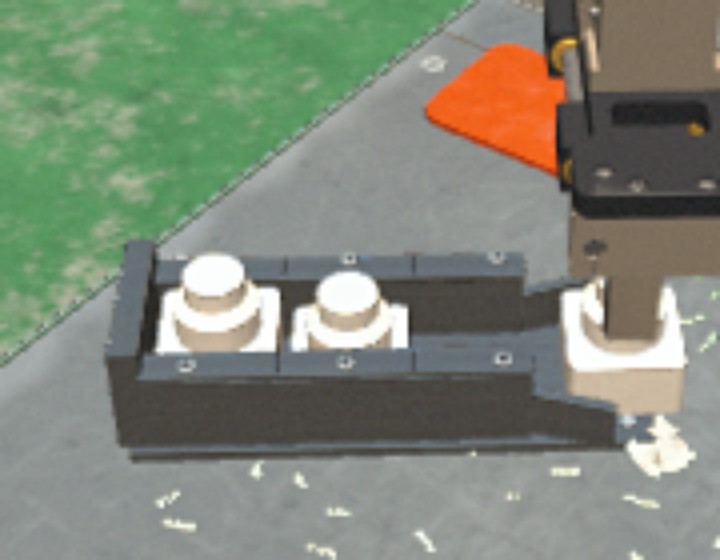

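```bash
python3 - <<'E'
from h import *
d((.486,.026),.12)
E
```

```text
shift cm [-2.74 29.81 -4.85] turn -0.002 | tcp [0.3279 0.2797 0.0686] yaw -52.82 tilt [ 0.0061 -0.0077] j [ 0.71  0.31  2.17 -0.02  0.66  1.64] F [ 1.   0.5 -1.3] open 0.0332 t 6.4
```

>>> arm_command(series=[[255, [0, 0, -3], 0], [255, [0, 0, -6], 0], [255, [0, 0, -6.5], 0], [255, [0, 0, -6.5], 0]])

```text
t: 6.8
tcp_pos: [0.3283, 0.2809, 0.1342]
eef_rot: [0.004, 0.948, 0.319, 0.003]
contact_force: [-1.4, 0.0, -2.2]
opening: 0.0329
```

```bash
python3 - <<'E'
from h import *
d((.486,.026),.12)
E
```

```text
shift cm [-2.85 29.82  1.7 ] turn -0.002 | tcp [0.3283 0.2809 0.1342] yaw -52.82 tilt [ 0.0081 -0.0059] j [ 0.71  0.19  2.12 -0.01  0.83  1.64] F [-1.4  0.  -2.2] open 0.0329 t 6.8
```

>>> arm_command(series=[[255, [-0.9, 4, 0], 0], [255, [-2.85, 9, 0], 0], [255, [-2.85, 14, 0], 0], [255, [-2.85, 19, 0], 0], [255, [-2.85, 24, 0], 0], [255, [-2.85, 28, 1.2], 0], [255, [-2.85, 29.8, 2.2], 0], [255, [-2.85, 29.8, 2.2], 0]])

```text
t: 7.6
tcp_pos: [0.4859, 0.0241, 0.1125]
eef_rot: [0.004, 0.948, 0.317, 0.001]
contact_force: [-0.6, 0.4, -1.6]
opening: 0.0325
```

```bash
python3 - <<'E'
from h import *
p=shot("side","s4.png");p=shot("top","t4.png")
d((.486,.026),.0645)
E
```

```text
shift cm [0.1  0.05 4.91] turn -0.003 | tcp [0.4847 0.0261 0.1136] yaw -52.89 tilt [ 0.005  -0.0058] j [ 0.05  0.3   2.03 -0.01  0.81  0.98] F [-0.7  0.6 -1.7] open 0.0328 t 7.7
```

View pics/s4.png

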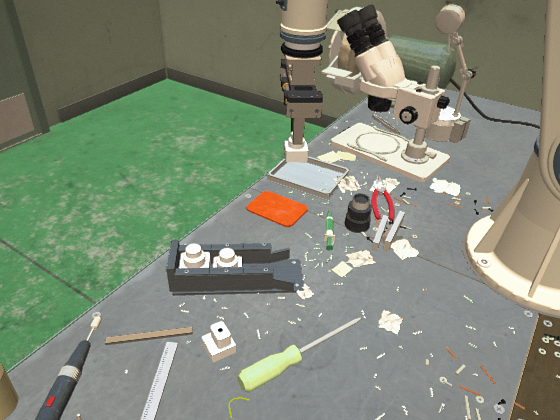

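View pics/t4.png

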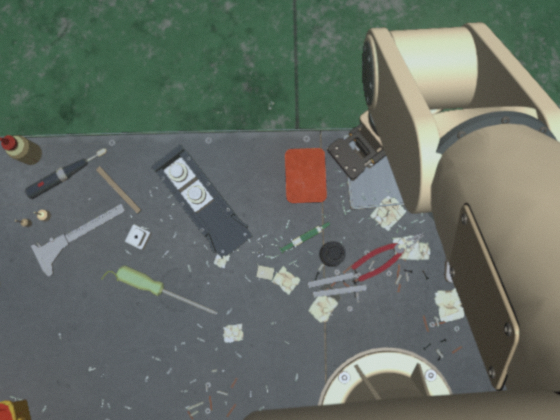

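>>> arm_command(series=[[255, [0, 0, 2.5], 0], [255, [0, 0, 4.3], 0], [255, [0, 0, 4.9], 0], [255, [0, 0, 4.9], 0], [255, [0, 0, 4.9], 0]])

```text
t: 8.2
tcp_pos: [0.4847, 0.0266, 0.0649]
eef_rot: [0.004, 0.948, 0.319, 0.002]
contact_force: [0.5, -1.1, -1.6]
opening: 0.033
```

```bash
python3 - <<'E'
from h import *
d((.486,.026),.0645)
p=shot("side","s5.png")
cv2.imwrite("pics/s5c.png",cv2.resize(p["img"][90:220,230:380],None,fx=4,fy=4))
E
```

```text
shift cm [0.07 0.12 0.04] turn -0.002 | tcp [0.4847 0.0266 0.0649] yaw -52.82 tilt [ 0.0052 -0.0058] j [ 0.06  0.38  2.06 -0.01  0.69  0.99] F [ 0.5 -1.1 -1.6] open 0.033 t 8.2
```

View pics/s5c.png

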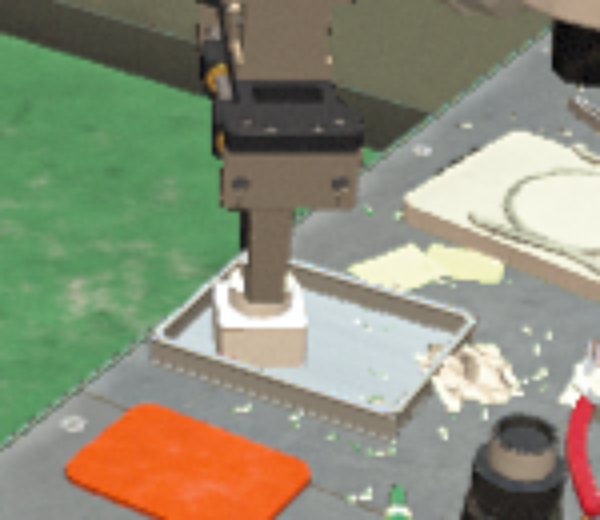

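>>> arm_command(series=[[255, [0, 0, 0.08], 0], [255, [0, 0, 0.08], 0], [100, [0, 0, 0.08], 0], [100, [0, 0, 0.08], 0], [100, [0, 0, 0.08], 0], [100, [0, 0, -1], 0], [100, [0, 0, -5], 0], [90, [0, 0, -7], 0]])

```text
t: 9.05
tcp_pos: [0.4854, 0.0269, 0.1378]
eef_rot: [0.004, 0.948, 0.319, 0.003]
contact_force: [0.8, -0.1, -0.0]
opening: 0.0592
```

```bash
python3 - <<'E'
from h import *
p=shot("side","s6.png");P=pts(p)
cv2.imwrite("pics/s6c.png",cv2.resize(p["img"][90:220,230:380],None,fx=4,fy=4))
d(rail(0,-0.5),.14)
E
```

```text
shift cm [ 13.2  -29.77  -0.25] turn -0.002 | tcp [0.4869 0.0269 0.1401] yaw -52.84 tilt [ 0.0115 -0.0055] j [ 0.06  0.26  2.02 -0.01  0.86  0.98] F [1.2 0.  2.8] open 0.0596 t 9.1
```

View pics/s6c.png

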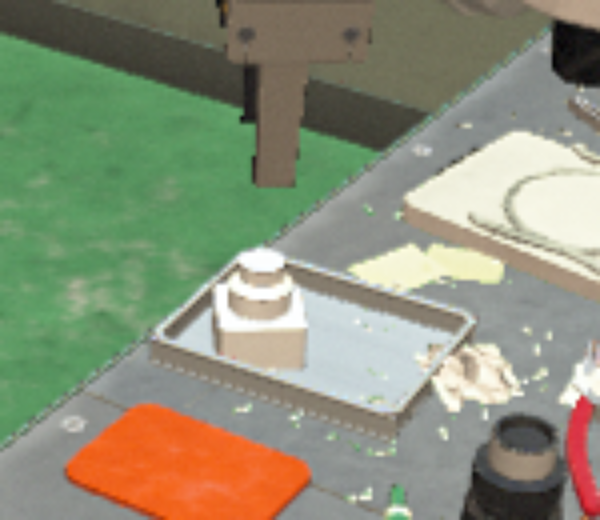

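>>> arm_command(series=[[100, [4, -5, 0], 0], [100, [13.2, -29.8, 0], 0], [100, [13.2, -29.8, 0], 0], [100, [13.2, -29.8, 0], 0], [100, [13.2, -29.8, 0], 0], [100, [13.2, -29.8, 0], 0], [100, [13.2, -29.8, 0], 0], [100, [13.2, -29.8, 0], 0]])

```text
t: 9.9
tcp_pos: [0.4113, 0.3474, 0.138]
eef_rot: [0.004, 0.947, 0.32, 0.005]
contact_force: [0.2, -0.4, -0.6]
opening: 0.0559
```

```bash
python3 - <<'E'
from h import *
p=shot("side","s7.png")
d(rail(0,-0.5),.0655)
E
```

```text
shift cm [-0.08  0.09  7.23] turn 0.001 | tcp [0.4116 0.3454 0.1378] yaw -52.67 tilt [ 0.0117 -0.0053] j [ 0.7   0.33  1.91 -0.01  0.89  1.63] F [-0.1 -0.3  0. ] open 0.0557 t 9.95
```

>>> arm_command(series=[[100, [-0.08, 0.09, 4], 0], [100, [-0.08, 0.09, 7], 0], [100, [-0.08, 0.09, 7.25], 0], [100, [-0.08, 0.09, 7.25], 0], [255, [-0.08, 0.09, 7.25], 0], [255, [-0.08, 0.09, 7.25], 0], [255, [-0.08, 0.09, 7.25], 0], [255, [-0.08, 0.09, 7.25], 0]])

```text
t: 10.75
tcp_pos: [0.4126, 0.3438, 0.0658]
eef_rot: [0.004, 0.947, 0.32, 0.005]
contact_force: [0.0, -1.2, 3.5]
opening: 0.0327
```

```bash
python3 - <<'E'
from h import *
p=shot("side","s8.png")
d(rail(0,-0.5),.065)
cv2.imwrite("pics/s8c.png",cv2.resize(p["img"][180:320,140:320],None,fx=4,fy=4))
E
```

```text
shift cm [-0.02 -0.02  0.08] turn 0.001 | tcp [0.4126 0.3439 0.0658] yaw -52.66 tilt [ 0.0123 -0.005 ] j [ 0.7   0.44  1.95 -0.02  0.74  1.63] F [ 0.4 -0.8  4.1] open 0.0327 t 10.8
```

View pics/s8c.png

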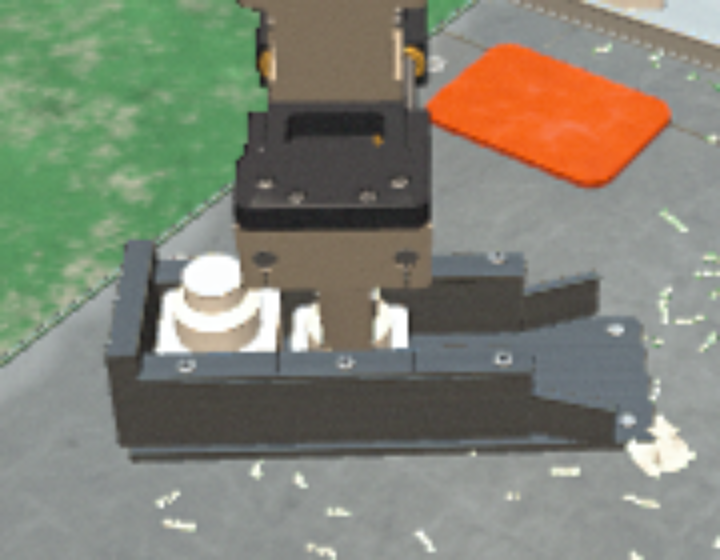

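>>> arm_command(series=[[255, [0, 0, -0.15], 0], [255, [-1, 0, -0.15], 0], [255, [-2.6, 0, -0.15], 0], [255, [-4.2, 0, -0.15], 0], [255, [-5.8, 0, -0.15], 0], [255, [-7.4, 0, -0.15], 0], [255, [-9, 0, -0.15], 0], [255, [-10.7, 0, -0.15], 0]])

```text
t: 11.6
tcp_pos: [0.3262, 0.278, 0.0664]
eef_rot: [0.004, 0.947, 0.32, 0.005]
contact_force: [-0.3, 0.2, -1.3]
opening: 0.0328
```

```bash
python3 - <<'E'
from h import *
p=shot("side","s9.png")
d(rail(-107,-0.5),.067)
cv2.imwrite("pics/s9c.png",cv2.resize(p["img"][180:320,140:320],None,fx=4,fy=4))
E
```

```text
shift cm [ 0.5  -0.03 -0.11] turn 0.001 | tcp [0.3234 0.2757 0.0659] yaw -52.65 tilt [ 0.0086 -0.0081] j [ 0.71  0.31  2.18 -0.02  0.65  1.65] F [-4.1 -3.8 -0.4] open 0.0328 t 11.65
```

View pics/s9c.png

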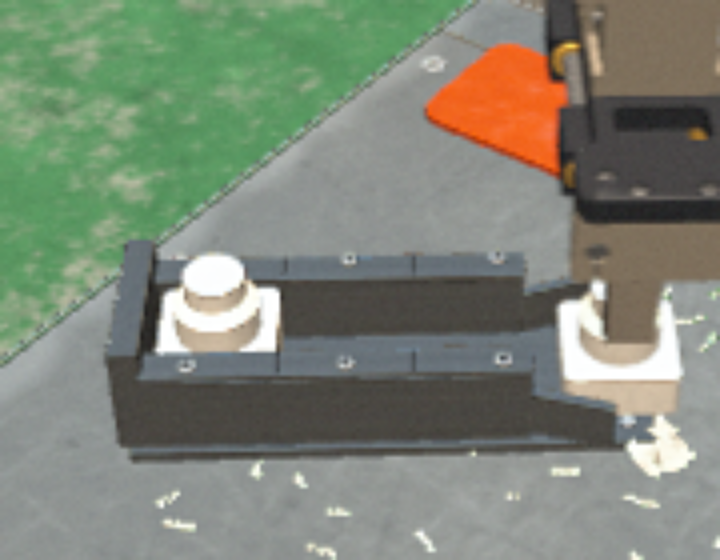

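>>> arm_command(series=[[255, [0, 0, -3], 0], [255, [0, 0, -6], 0], [255, [0, 0, -6.8], 0], [255, [0, 0, -6.8], 0]])

```text
t: 12.05
tcp_pos: [0.3234, 0.2769, 0.1346]
eef_rot: [0.005, 0.947, 0.32, 0.004]
contact_force: [0.3, 0.5, -2.7]
opening: 0.0321
```

```bash
python3 - <<'E'
from h import *
d((.432,-.008),.134)
E
```

```text
shift cm [-8.65 29.23  0.36] turn 0.001 | tcp [0.3234 0.2769 0.1346] yaw -52.65 tilt [ 0.0106 -0.0063] j [ 0.71  0.18  2.14 -0.02  0.82  1.64] F [ 0.3  0.5 -2.7] open 0.0321 t 12.05
```

>>> arm_command(series=[[255, [-1.5, 4, 0], 0], [255, [-2.8, 9, 0], 0], [255, [-4.2, 14, 0], 0], [255, [-5.7, 19, 0], 0], [255, [-7.1, 24, 0], 0], [255, [-8.4, 28, 0], 0], [255, [-8.65, 29.2, 0.3], 0], [255, [-8.65, 29.2, 0.3], 0]])

```text
t: 12.85
tcp_pos: [0.4315, -0.0093, 0.133]
eef_rot: [0.004, 0.948, 0.318, 0.003]
contact_force: [-0.0, 0.5, -1.9]
opening: 0.0324
```

```bash
python3 - <<'E'
from h import *
p=shot("side","s10.png")
cv2.imwrite("pics/s10c.png",cv2.resize(p["img"][90:220,230:380],None,fx=4,fy=4))
d((.432,-.008),.063)
E
```

```text
shift cm [0.08 0.   7.02] turn -0.002 | tcp [ 0.4308 -0.008   0.1332] yaw -52.79 tilt [ 0.0079 -0.0059] j [-0.02  0.19  2.13 -0.01  0.82  0.91] F [-0.5 -0.4 -2.2] open 0.0327 t 12.9
```

View pics/s10c.png

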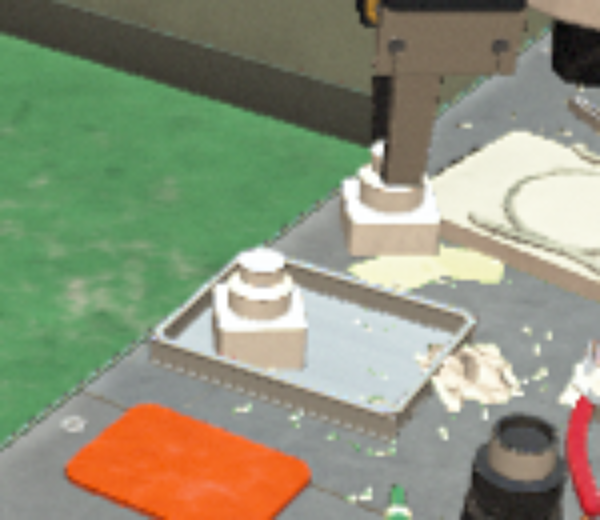

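>>> arm_command(series=[[255, [0, 0, 3], 0], [255, [0, 0, 6], 0], [255, [0.05, 0, 6.8], 0], [255, [0.05, 0, 6.8], 0], [255, [0.05, 0, 6.8], 0]])

```text
t: 13.4
tcp_pos: [0.432, -0.0074, 0.0657]
eef_rot: [0.004, 0.948, 0.32, 0.003]
contact_force: [-0.4, 0.5, -1.5]
opening: 0.0325
```

```bash
python3 - <<'E'
from h import *
p=shot("side","s11.png")
cv2.imwrite("pics/s11c.png",cv2.resize(p["img"][90:220,230:380],None,fx=4,fy=4))
d((.432,-.008),.063)
E
```

```text
shift cm [-0.07  0.    0.3 ] turn -0.001 | tcp [ 0.4325 -0.0075  0.066 ] yaw -52.74 tilt [ 0.0093 -0.0059] j [-0.02  0.31  2.17 -0.01  0.64  0.91] F [ 0.5  0.6 -2.4] open 0.0329 t 13.45
```

View pics/s11c.png

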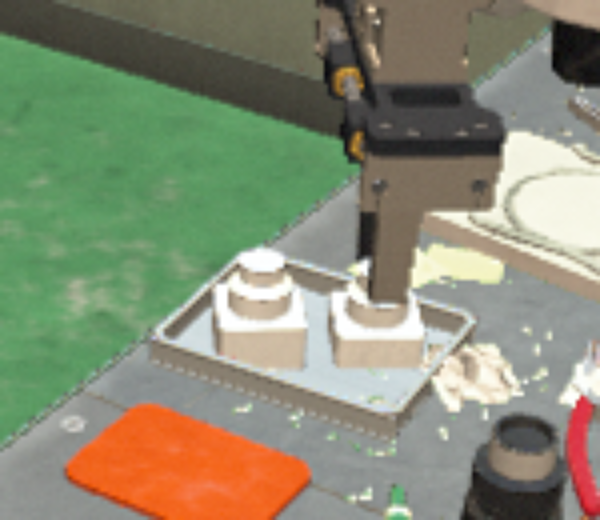

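>>> arm_command(series=[[255, [0.2, 0, 0], 0], [255, [0.2, 0, 0.2], 0], [255, [0.2, 0, 0.34], 0], [255, [0.2, 0, 0.34], 0], [255, [0.2, 0, 0.34], 0]])

```text
t: 13.95
tcp_pos: [0.434, -0.0064, 0.0627]
eef_rot: [0.004, 0.948, 0.319, 0.003]
contact_force: [-0.8, -0.1, -1.4]
opening: 0.0327
```

```bash
python3 - <<'E'
from h import *
p=shot("side","s12.png")
cv2.imwrite("pics/s12c.png",cv2.resize(p["img"][90:220,230:380],None,fx=4,fy=4))
d((.432,-.008),.063)
E
```

```text
shift cm [-0.25  0.   -0.03] turn -0.001 | tcp [ 0.434  -0.0064  0.0627] yaw -52.74 tilt [ 0.0092 -0.0059] j [-0.01  0.32  2.17 -0.01  0.64  0.91] F [ 0.9 -1.1 -1.6] open 0.0328 t 14.0
```

View pics/s12c.png

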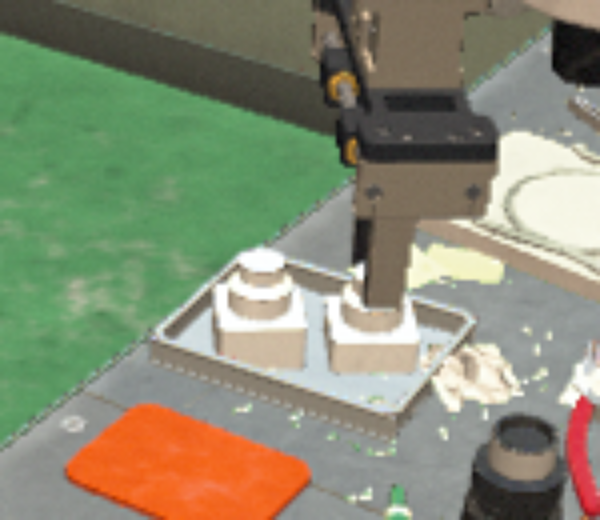

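>>> arm_command(series=[[255, [0, 0, 0.05], 0], [255, [0, 0, 0.05], 0], [100, [0, 0, 0.05], 0], [100, [0, 0, 0.05], 0], [100, [0, 0, 0.05], 0], [100, [0, 0, -1], 0], [100, [0, 0, -5], 0], [100, [0, 0, -7.3], 0]])

```text
t: 14.8
tcp_pos: [0.4338, -0.006, 0.138]
eef_rot: [0.004, 0.948, 0.319, 0.004]
contact_force: [1.0, 0.2, 0.2]
opening: 0.0559
```

```bash
python3 - <<'E'
from h import *
p=shot("side","s13.png")
cv2.imwrite("pics/s13c.png",cv2.resize(p["img"][90:220,230:380],None,fx=4,fy=4))
d(rail(51.5,-0.3),.14)
E
```

```text
shift cm [ 24.48 -29.28  -0.12] turn -0.001 | tcp [ 0.4356 -0.006   0.1408] yaw -52.75 tilt [ 0.0149 -0.0059] j [-0.01  0.18  2.12 -0.01  0.83  0.91] F [2.4 0.5 3.1] open 0.0559 t 14.85
```

View pics/s13c.png

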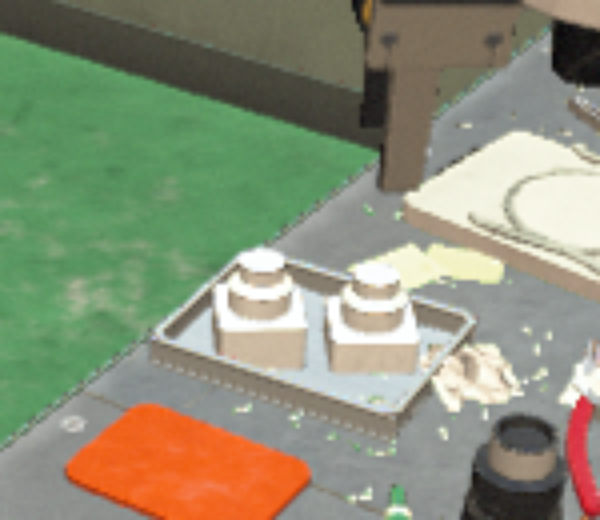

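```bash
python3 - <<'E'
from h import *
for i in range(4):
  p=env.get_image("top"); d(rail(51.5,-0.3),.14)
E
```

```text
shift cm [ 24.48 -29.28  -0.3 ] turn -0.001 | tcp [ 0.4355 -0.006   0.139 ] yaw -52.75 tilt [ 0.0152 -0.0059] j [-0.01  0.18  2.12 -0.01  0.82  0.91] F [-0.6  0.2  0.1] open 0.0558 t 14.9
shift cm [ 24.56 -29.22  -0.46] turn -0.001 | tcp [ 0.4346 -0.006   0.1374] yaw -52.75 tilt [ 0.0132 -0.0059] j [-0.01  0.18  2.12 -0.01  0.82  0.91] F [ 0.1 -0.5 -0.8] open 0.0561 t 14.95
shift cm [ 24.64 -29.16  -0.58] turn -0.001 | tcp [ 0.4336 -0.006   0.1363] yaw -52.74 tilt [ 0.0109 -0.0059] j [-0.01  0.18  2.13 -0.01  0.82  0.91] F [ 0.6  0.3 -0.1] open 0.0562 t 15.0
shift cm [ 24.69 -29.12  -0.66] turn -0.001 | tcp [ 0.433  -0.006   0.1355] yaw -52.74 tilt [ 0.0092 -0.0059] j [-0.01  0.18  2.13 -0.01  0.82  0.91] F [-0.7  0.5 -0.3] open 0.0555 t 15.05
```

>>> arm_command(series=[[100, [4, -4.7, 0], 0], [100, [24.7, -29.1, 0], 0], [100, [24.7, -29.1, 0], 0], [100, [24.7, -29.1, 0], 0], [100, [24.7, -29.1, 0], 0], [100, [24.7, -29.1, 0], 0], [100, [24.7, -29.1, 0], 0], [100, [24.7, -29.1, 0], 0]])

```text
t: 15.85
tcp_pos: [0.4526, 0.378, 0.1317]
eef_rot: [0.004, 0.947, 0.32, 0.003]
contact_force: [1.5, -0.9, -0.3]
opening: 0.0558
```

```bash
python3 - <<'E'
from h import *
for i in range(4):
  p=env.get_image("top")
d(rail(51.5,-0.3),.067)
p=shot("side","s14.png")
cv2.imwrite("pics/s14c.png",cv2.resize(p["img"][180:320,140:320],None,fx=4,fy=4))
E
```

```text
shift cm [ 0.09 -0.07  6.47] turn 0.001 | tcp [0.4524 0.3747 0.1317] yaw -52.66 tilt [ 0.0069 -0.0081] j [ 0.7   0.41  1.8  -0.01  0.93  1.62] F [-0.4 -0.7 -0.2] open 0.0558 t 16.05
```

View pics/s14c.png

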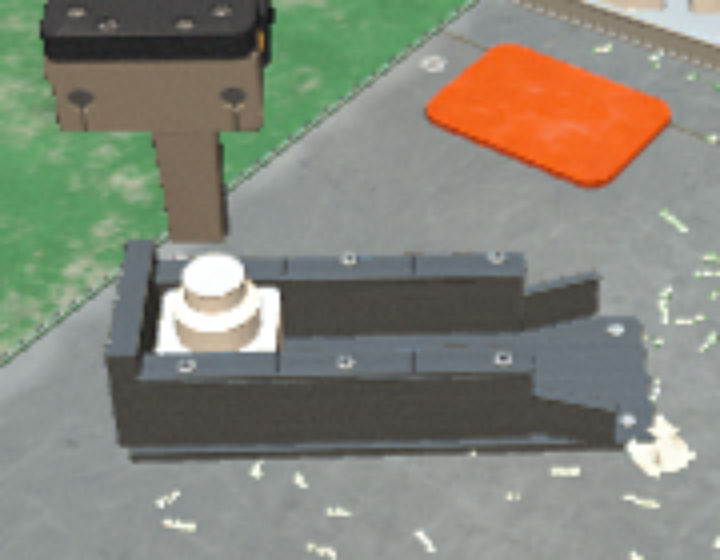

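>>> arm_command(series=[[100, [0.09, -0.07, 3.5], 0], [100, [0.09, -0.07, 6.2], 0], [100, [0.09, -0.07, 6.45], 0], [100, [0.09, -0.07, 6.45], 0], [255, [0.09, -0.07, 6.45], 0], [255, [0.09, -0.07, 6.45], 0], [255, [0.09, -0.07, 6.45], 0], [255, [0.09, -0.07, 6.45], 0]])

```text
t: 16.9
tcp_pos: [0.4538, 0.3749, 0.0686]
eef_rot: [0.005, 0.948, 0.32, 0.003]
contact_force: [-0.9, -2.1, 6.1]
opening: 0.0335
```

```bash
python3 - <<'E'
from h import *
for i in range(3):
  p=env.get_image("top")
d(rail(51.5,-0.3),.067)
p=shot("side","s15.png")
cv2.imwrite("pics/s15c.png",cv2.resize(p["img"][180:320,140:320],None,fx=4,fy=4))
E
```

```text
shift cm [-0.03 -0.07  0.16] turn -0.0 | tcp [0.4538 0.3749 0.0686] yaw -52.71 tilt [ 0.0084 -0.0071] j [ 0.69  0.5   1.84 -0.02  0.81  1.62] F [-0.4 -1.5  7.6] open 0.0333 t 17.05
```

View pics/s15c.png

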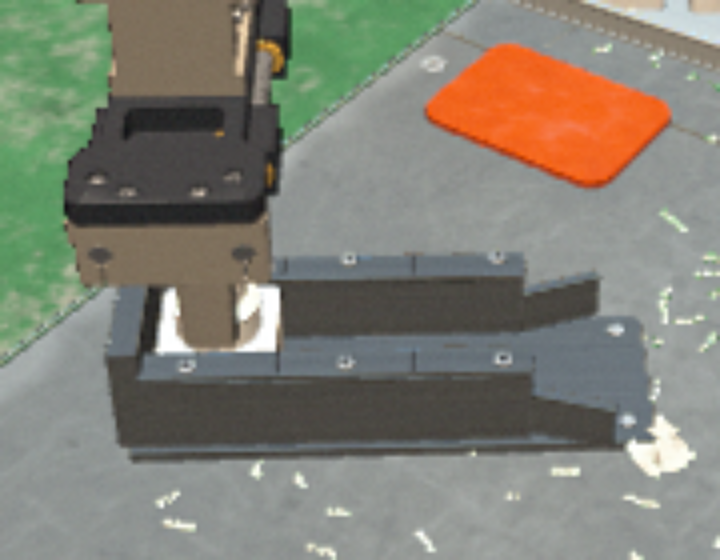

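>>> arm_command(series=[[255, [0, 0, -0.13], 0], [255, [-0.3, 0, -0.13], 0], [255, [-1.5, 0, -0.13], 0], [255, [-3, 0, -0.13], 0], [255, [-4.5, 0, -0.13], 0], [255, [-6, 0, -0.13], 0], [255, [-7.5, 0, -0.13], 0], [255, [-8, 0, -0.13], 0]])

```text
t: 17.9
tcp_pos: [0.3879, 0.3246, 0.0693]
eef_rot: [0.005, 0.947, 0.32, 0.002]
contact_force: [0.2, -0.9, -3.0]
opening: 0.0333
```

```bash
python3 - <<'E'
from h import *
d(rail(-107,-0.5),.0699)
for i in range(2):
  p=env.get_image("top")
d(rail(-107,-0.5),.0699)
E
```

```text
shift cm [-7.59 -0.05 -0.06] turn -0.0 | tcp [0.3879 0.3246 0.0693] yaw -52.7 tilt [ 0.0063 -0.0089] j [ 0.7   0.4   2.01 -0.02  0.73  1.63] F [ 0.2 -0.9 -3. ] open 0.0333 t 17.9
shift cm [-7.76 -0.04 -0.04] turn 0.0 | tcp [0.3892 0.3258 0.0697] yaw -52.7 tilt [ 0.0077 -0.0077] j [ 0.7   0.4   2.01 -0.02  0.73  1.63] F [ 0.6  0.1 -2.3] open 0.0332 t 18.0
```

>>> arm_command(series=[[255, [-1.5, 0, 0], 0], [255, [-3, 0, 0], 0], [255, [-4.5, 0, 0], 0], [255, [-6, 0, 0], 0], [255, [-7.2, 0, 0], 0], [255, [-7.8, 0, 0], 0], [255, [-7.8, 0, 0], 0], [255, [-7.8, 0, 0], 0]])

```text
t: 18.8
tcp_pos: [0.3279, 0.2791, 0.0698]
eef_rot: [0.005, 0.947, 0.32, 0.003]
contact_force: [0.5, -0.7, -3.2]
opening: 0.0332
```

>>> arm_command(series=[[255, [0, 0, -3], 0], [255, [0, 0, -6], 0], [255, [0, 0, -6.8], 0], [255, [0, 0, -6.8], 0], [255, [0, 0, -6.8], 0], [255, [0, 0, -6.8], 0]])

```text
t: 19.4
tcp_pos: [0.3267, 0.279, 0.1365]
eef_rot: [0.005, 0.947, 0.32, 0.002]
contact_force: [-0.9, -0.1, -2.2]
opening: 0.0332
```

```bash
python3 - <<'E'
from h import *
d((.4515,.142),.13,-88.5)
p=shot("side","s16.png")
E
```

```text
shift cm [ 1.62 18.45  0.85] turn 0.625 | tcp [0.3267 0.279  0.1365] yaw -52.7 tilt [ 0.007  -0.0083] j [ 0.71  0.18  2.13 -0.01  0.83  1.64] F [-0.9 -0.1 -2.2] open 0.0332 t 19.4
```

View pics/s16.png

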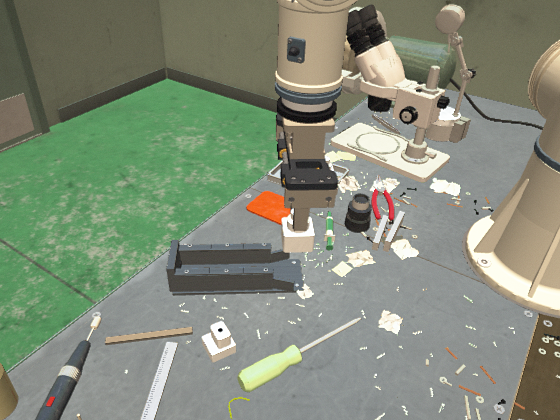

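>>> arm_command(series=[[255, [0.4, 4, 0], 0.1], [255, [0.8, 9, 0], 0.25], [255, [1.2, 13, 0], 0.4], [255, [1.6, 17, 0], 0.5], [255, [1.6, 18.4, 0], 0.62], [255, [1.6, 18.4, 0.8], 0.625], [255, [1.6, 18.4, 0.8], 0.625], [255, [1.6, 18.4, 0.8], 0.625]])

```text
t: 20.25
tcp_pos: [0.4497, 0.1426, 0.1297]
eef_rot: [0.004, 1.0, 0.014, 0.002]
contact_force: [1.3, 0.5, -2.5]
opening: 0.0333
```

```bash
python3 - <<'E'
from h import *
for i in range(2): p=env.get_image("top")
d((.4515,.142),.069,-88.5)
p=shot("side","s17.png")
E
```

```text
shift cm [0.09 0.05 6.13] turn 0.002 | tcp [0.4502 0.143  0.1303] yaw -88.36 tilt [ 0.0061 -0.0085] j [ 0.31  0.25  2.05 -0.01  0.84  1.86] F [-1.1 -0.8 -1.7] open 0.033 t 20.35
```

View pics/s17.png

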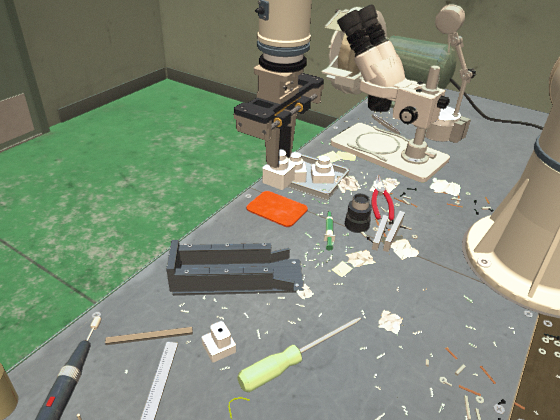

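>>> arm_command(series=[[255, [0.09, 0.05, 3], 0], [255, [0.09, 0.05, 5.5], 0], [255, [0.09, 0.05, 6.1], 0], [255, [0.09, 0.05, 6.1], 0], [255, [0.09, 0.05, 6.1], 0], [255, [0.09, 0.05, 6.1], 0]])

```text
t: 21.0
tcp_pos: [0.4525, 0.1424, 0.0705]
eef_rot: [0.004, 1.0, 0.014, 0.004]
contact_force: [1.0, 0.8, -2.0]
opening: 0.033
```

```bash
python3 - <<'E'
from h import *
d((.4515,.142),.068,-88.5)
p=shot("side","s18.png")
cv2.imwrite("pics/s18c.png",cv2.resize(p["img"][120:240,220:360],None,fx=4,fy=4))
E
```

```text
shift cm [-0.1   0.03  0.25] turn 0.002 | tcp [0.4525 0.1424 0.0705] yaw -88.36 tilt [ 0.0083 -0.0079] j [ 0.31  0.36  2.08 -0.02  0.7   1.86] F [ 1.   0.8 -2. ] open 0.033 t 21.0
```

View pics/s18c.png

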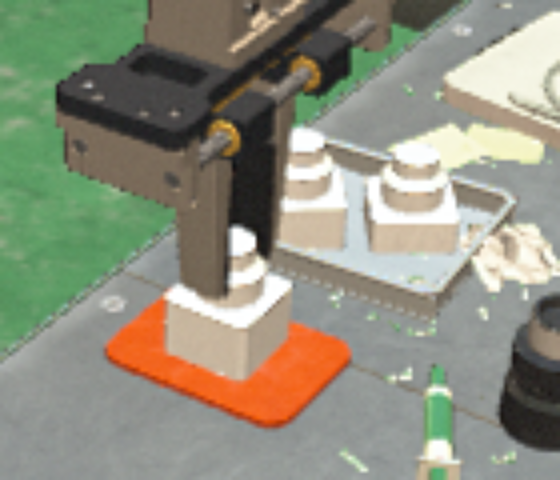

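```bash
python3 - <<'E'
from h import *
p=env.get_image("side");P=pts(p); q=P.reshape(-1,3)
# pad surface extents & base faces
k=(abs(q[:,0]-.45)<.07)&(abs(q[:,1]-.142)<.055)
a=q[k&(q[:,2]>.0025)&(q[:,2]<.0062)]; print("pad",len(a),np.round(np.percentile(a,[1,99],axis=0),4).tolist())
b=q[k&(q[:,2]>.012)&(q[:,2]<.034)]; print("base",np.round(np.percentile(b,[1,50,99],axis=0),4).tolist())
c=q[k&(q[:,2]>.0365)&(q[:,2]<.0425)]; print("basetop",np.round(np.percentile(c,[1,50,99],axis=0),4).tolist())
r=cv2.minAreaRect((a[:,:2]*1000).astype(np.float32));print(r)
E
```

```text
pad 700 [[0.3977, 0.1046, 0.0026], [0.5001, 0.18, 0.0061]]
base [[0.426, 0.1216, 0.0122], [0.4364, 0.1635, 0.0233], [0.4718, 0.1664, 0.0338]]
basetop [[0.4263, 0.1201, 0.0369], [0.4376, 0.1567, 0.039], [0.4706, 0.1665, 0.0421]]
((449.12432861328125, 142.09413146972656), (104.86620330810547, 76.85246276855469), 0.41250312328338623)
```

>>> arm_command(series=[[255, [0, 0.1, 0.15], 0], [255, [0, 0.1, 0.28], 0], [255, [0, 0.1, 0.28], 0], [255, [0, 0.1, 0.28], 0]])

```text
t: 21.5
tcp_pos: [0.4528, 0.1412, 0.0677]
eef_rot: [0.004, 1.0, 0.014, 0.004]
contact_force: [-0.2, -1.0, 0.0]
opening: 0.0332
```

```bash
python3 - <<'E'
from h import *
d((.4515,.142),.067,-88.5)
E
```

```text
shift cm [-0.13 -0.08  0.07] turn 0.002 | tcp [0.4528 0.1412 0.0677] yaw -88.37 tilt [ 0.0088 -0.0078] j [ 0.31  0.36  2.09 -0.02  0.69  1.86] F [-0.2 -1.   0. ] open 0.0332 t 21.5
```

Weight is now borne by the pad. Release and rise.

>>> arm_command(series=[[100, [0, 0, 0], 0], [100, [0, 0, 0], 0], [100, [0, 0, 0], 0], [100, [0, 0, -2], 0], [100, [0, 0, -5], 0], [100, [0, 0, -7.5], 0], [100, [0, 0, -7.5], 0], [100, [0, 0, -7.5], 0]])

```text
t: 22.3
tcp_pos: [0.4522, 0.1418, 0.1428]
eef_rot: [0.004, 1.0, 0.014, 0.005]
contact_force: [-0.5, -0.5, 0.2]
opening: 0.0558
```

```bash
python3 - <<'E'
from h import *
for i in range(3): env.get_image("top")
d((.4340,-.0064),.14,-52.74)
p=shot("side","s19.png")
cv2.imwrite("pics/s19c.png",cv2.resize(p["img"][120:240,220:360],None,fx=4,fy=4))
E
```

```text
shift cm [-2.15 14.74  0.27] turn -0.622 | tcp [0.4513 0.1416 0.1416] yaw -88.37 tilt [ 0.0068 -0.0084] j [ 0.31  0.24  2.04 -0.01  0.86  1.86] F [ 0.6 -0.9 -0.8] open 0.0561 t 22.45
```

View pics/s19c.png

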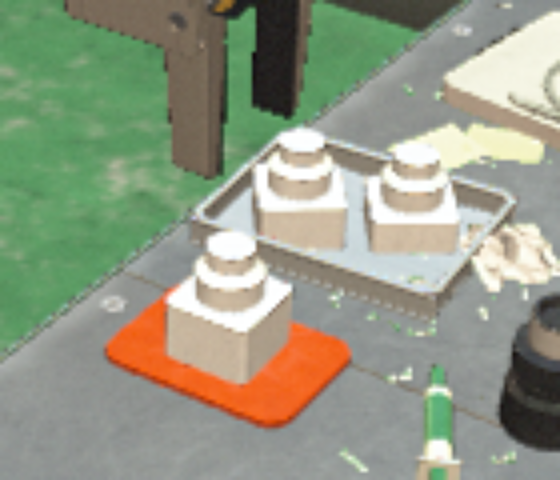

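>>> arm_command(series=[[100, [-0.6, 4, 0], -0.13], [100, [-1.3, 9, 0], -0.27], [100, [-2.1, 13, 0], -0.4], [100, [-2.15, 14.7, 0], -0.53], [100, [-2.15, 14.7, 0], -0.62], [100, [-2.15, 14.7, 0], -0.62], [100, [-2.15, 14.7, 0], -0.62], [100, [-2.15, 14.7, 0], -0.62]])

```text
t: 23.3
tcp_pos: [0.4338, -0.0056, 0.1424]
eef_rot: [0.005, 0.948, 0.318, 0.002]
contact_force: [-0.1, 0.4, 0.1]
opening: 0.0559
```

```bash
python3 - <<'E'
from h import *
for i in range(3): env.get_image("top")
d((.4340,-.0064),.0622,-52.74)
p=shot("side","s20.png")
cv2.imwrite("pics/s20c.png",cv2.resize(p["img"][90:240,220:380],None,fx=4,fy=4))
E
```

```text
shift cm [-0.05 -0.02  8.04] turn -0.002 | tcp [ 0.434  -0.0056  0.1426] yaw -52.85 tilt [ 0.0065 -0.0084] j [-0.01  0.18  2.12 -0.01  0.84  0.92] F [ 0.7 -0.4 -0.2] open 0.0558 t 23.45
```

View pics/s20c.png

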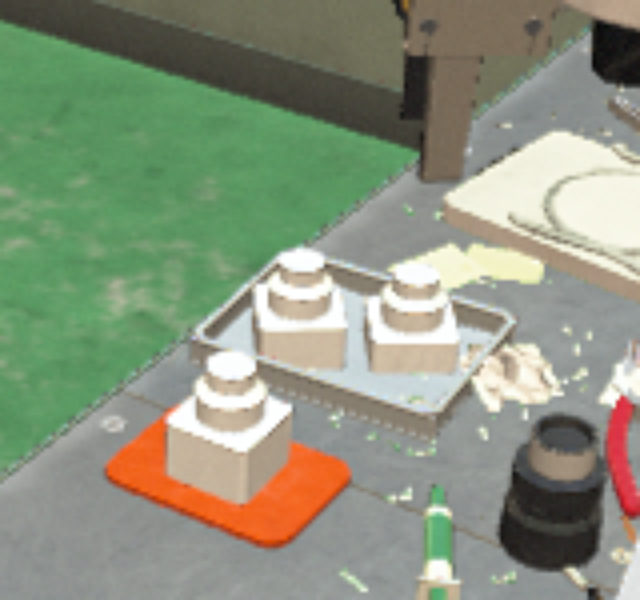

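>>> arm_command(series=[[100, [-0.05, 0, 4], 0], [100, [-0.05, 0, 7.6], 0], [100, [-0.05, 0, 8.0], 0], [100, [-0.05, 0, 8.0], 0], [100, [-0.05, 0, 8.0], 0], [100, [-0.05, 0, 8.0], 0]])

```text
t: 24.1
tcp_pos: [0.4353, -0.0066, 0.0641]
eef_rot: [0.005, 0.948, 0.319, 0.003]
contact_force: [0.5, -0.4, 0.2]
opening: 0.0557
```

```bash
python3 - <<'E'
from h import *
env.get_image("top")
d((.4340,-.0064),.0622,-52.74)
E
```

```text
shift cm [-0.09 -0.09  0.18] turn -0.002 | tcp [ 0.4352 -0.0066  0.064 ] yaw -52.85 tilt [ 0.0092 -0.0085] j [-0.01  0.32  2.17 -0.01  0.64  0.92] F [ 0.9  0.7 -0.7] open 0.056 t 24.15
```

>>> arm_command(series=[[100, [-0.09, -0.09, 0.17], 0], [100, [-0.09, -0.09, 0.17], 0], [100, [-0.09, -0.09, 0.17], 0], [255, [-0.09, -0.09, 0.17], 0], [255, [-0.09, -0.09, 0.17], 0], [255, [-0.09, -0.09, 0.17], 0], [255, [-0.09, -0.09, 0.17], 0], [255, [-0.09, -0.09, 0.17], 0]])

```text
t: 24.95
tcp_pos: [0.434, -0.0064, 0.0623]
eef_rot: [0.005, 0.948, 0.319, 0.003]
contact_force: [0.1, 0.9, -0.5]
opening: 0.0325
```

```bash
python3 - <<'E'
from h import *
d((.4340,-.0064),.0622,-52.74)
E
```

```text
shift cm [ 0.   -0.    0.01] turn -0.002 | tcp [ 0.434  -0.0064  0.0623] yaw -52.85 tilt [ 0.0091 -0.0085] j [-0.01  0.32  2.17 -0.01  0.64  0.92] F [ 0.1  0.9 -0.5] open 0.0325 t 24.95
```

>>> arm_command(series=[[255, [0, 0, -3], 0], [255, [0, 0, -6], 0], [255, [0, 0, -7.5], 0], [255, [0, 0, -7.5], 0], [255, [0, 0, -7.5], 0], [255, [0, 0, -7.5], 0]])

```text
t: 25.55
tcp_pos: [0.4324, -0.0058, 0.1361]
eef_rot: [0.005, 0.948, 0.319, 0.002]
contact_force: [-0.3, 0.2, -2.0]
opening: 0.033
```

```bash
python3 - <<'E'
from h import *
d(rail(-107,-.5),.137,-52.7)
p=shot("side","s21.png")
cv2.imwrite("pics/s21c.png",cv2.resize(p["img"][90:240,220:380],None,fx=4,fy=4))
E
```

```text
shift cm [  8.82 -29.05  -0.4 ] turn -0.003 | tcp [ 0.4324 -0.0058  0.1361] yaw -52.85 tilt [ 0.0071 -0.0085] j [-0.01  0.18  2.13 -0.01  0.83  0.92] F [-0.3  0.2 -2. ] open 0.033 t 25.55
```

View pics/s21c.png

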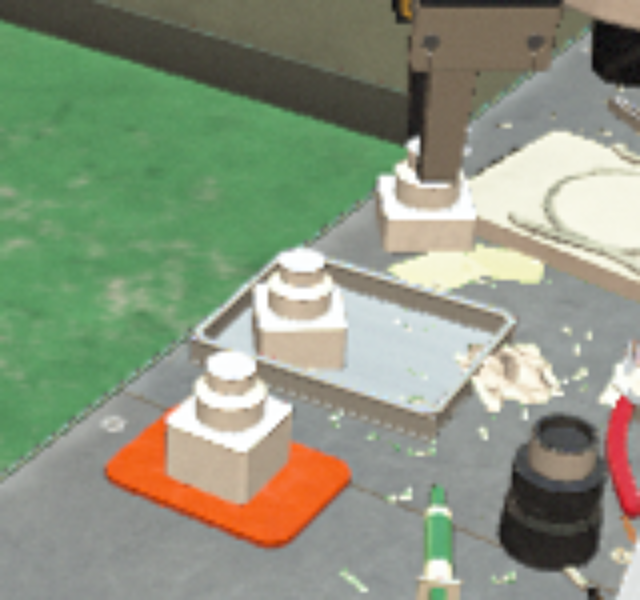

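>>> arm_command(series=[[255, [1.2, -4, -0.3], 0], [255, [2.7, -9, -0.4], 0], [255, [4.2, -14, -0.4], 0], [255, [5.7, -19, -0.4], 0], [255, [7.2, -24, -0.4], 0], [255, [8.4, -28, -0.4], 0], [255, [8.8, -29.05, -0.4], 0], [255, [8.8, -29.05, -0.4], 0]])

```text
t: 26.4
tcp_pos: [0.3261, 0.2801, 0.1361]
eef_rot: [0.005, 0.947, 0.32, 0.001]
contact_force: [0.2, -0.6, -2.2]
opening: 0.0326
```

```bash
python3 - <<'E'
from h import *
for i in range(5): env.get_image("top")
d(rail(-107,-.5),.0645,-52.7)
p=shot("side","s22.png")
cv2.imwrite("pics/s22c.png",cv2.resize(p["img"][150:320,160:340],None,fx=4,fy=3.5))
E
```

```text
shift cm [ 0.08 -0.22  7.22] turn -0.004 | tcp [0.3274 0.2775 0.1367] yaw -52.95 tilt [ 0.0064 -0.0092] j [ 0.71  0.18  2.13 -0.02  0.83  1.64] F [-0.2 -0.8 -2.3] open 0.0327 t 26.65
```

View pics/s22c.png

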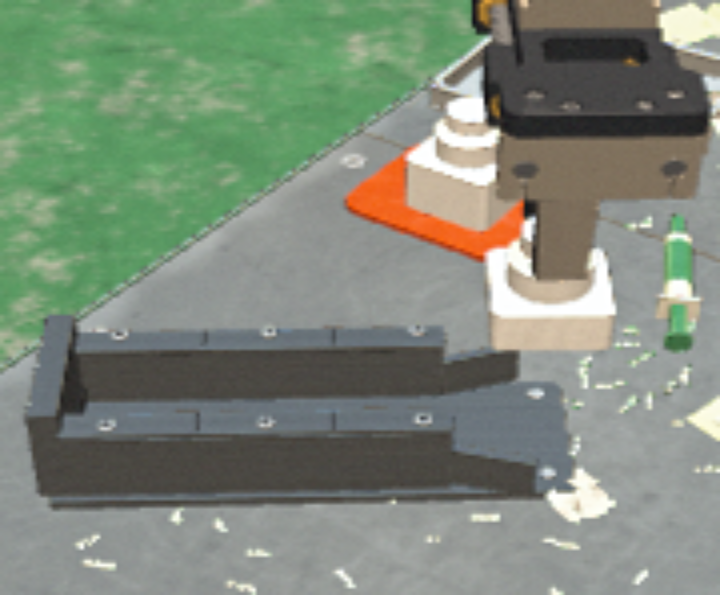

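>>> arm_command(series=[[255, [0.08, -0.22, 0], -0.004], [255, [0.08, -0.22, 3], -0.004], [255, [0.08, -0.22, 5.5], -0.004], [255, [0.08, -0.22, 6.9], -0.004], [255, [0.08, -0.22, 6.9], -0.004], [255, [0.08, -0.22, 6.9], -0.004], [255, [0.08, -0.22, 6.9], -0.004], [255, [0.08, -0.22, 6.9], -0.004]])

```text
t: 27.5
tcp_pos: [0.3278, 0.2796, 0.0686]
eef_rot: [0.005, 0.948, 0.319, 0.002]
contact_force: [0.6, 0.1, -1.8]
opening: 0.0329
```

```bash
python3 - <<'E'
from h import *
env.get_image("top")
d((.4126,.3439),.0672,-52.7)
p=shot("side","s23.png")
cv2.imwrite("pics/s23c.png",cv2.resize(p["img"][150:320,160:340],None,fx=4,fy=3.5))
E
```

```text
shift cm [10.65  0.02  0.15] turn -0.001 | tcp [0.3277 0.2796 0.0685] yaw -52.74 tilt [ 0.0077 -0.0079] j [ 0.71  0.31  2.17 -0.02  0.66  1.65] F [ 0.3 -0.2 -2.1] open 0.0328 t 27.55
```

View pics/s23c.png

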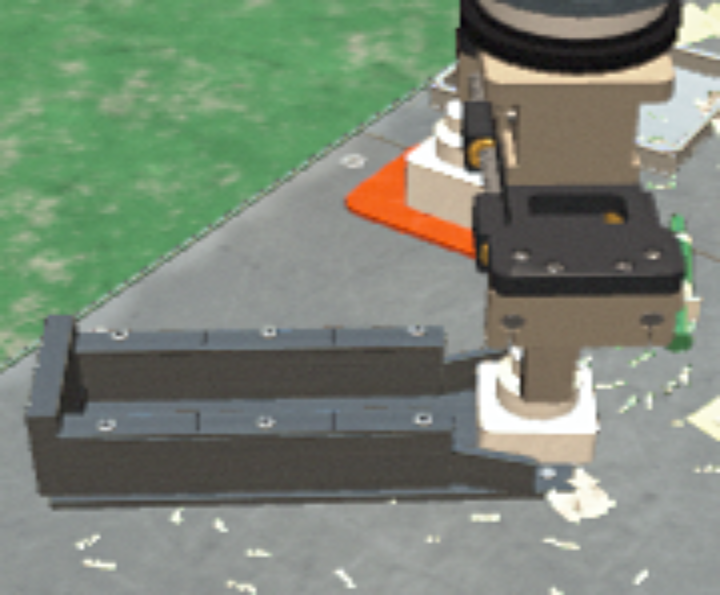

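>>> arm_command(series=[[255, [1, 0, 0.05], 0], [255, [2, 0, 0.1], 0], [255, [3, 0, 0.1], 0], [255, [4, 0, 0.1], 0], [255, [5, 0, 0.1], 0], [255, [6, 0, 0.1], 0], [255, [6.5, 0, 0.1], 0], [255, [6.5, 0, 0.1], 0]])

```text
t: 28.4
tcp_pos: [0.38, 0.3194, 0.0674]
eef_rot: [0.005, 0.948, 0.319, 0.002]
contact_force: [0.5, 0.8, -1.6]
opening: 0.033
```

```bash
python3 - <<'E'
from h import *
for i in range(3):env.get_image("top")
d((.4126,.3439),.067,-52.7)
E
```

```text
shift cm [4.22 0.02 0.03] turn -0.001 | tcp [0.3789 0.3185 0.0673] yaw -52.73 tilt [ 0.0069 -0.0087] j [ 0.7   0.39  2.04 -0.02  0.71  1.64] F [-0.4  0.4 -1.6] open 0.0322 t 28.55
```

>>> arm_command(series=[[255, [1, 0, 0], 0], [255, [2, 0, 0], 0], [255, [3, 0, 0], 0], [255, [3.8, 0, 0], 0], [255, [4.2, 0.02, 0], 0], [255, [4.2, 0.02, 0], 0], [255, [4.2, 0.02, 0], 0], [255, [4.2, 0.02, 0], 0]])

```text
t: 29.35
tcp_pos: [0.412, 0.3434, 0.0672]
eef_rot: [0.005, 0.948, 0.319, 0.002]
contact_force: [-0.3, -0.2, -1.3]
opening: 0.0329
```

```bash
python3 - <<'E'
from h import *
for i in range(3):env.get_image("top")
d((.4126,.3439),.0658,-52.7)
E
```

```text
shift cm [ 0.05 -0.    0.15] turn -0.001 | tcp [0.4122 0.3436 0.0673] yaw -52.73 tilt [ 0.0068 -0.0088] j [ 0.7   0.44  1.95 -0.02  0.75  1.63] F [ 0.3  0.1 -1.8] open 0.0332 t 29.5
```

Lower to the floor, release, and rise.

>>> arm_command(series=[[255, [0.05, 0, 0.1], 0], [255, [0.05, 0, 0.15], 0], [255, [0.05, 0, 0.15], 0], [255, [0.05, 0, 0.15], 0], [255, [0.05, 0, 0.15], 0]])

```text
t: 30.0
tcp_pos: [0.4126, 0.3439, 0.0659]
eef_rot: [0.005, 0.948, 0.32, 0.002]
contact_force: [-0.3, 0.8, -1.7]
opening: 0.0328
```

```bash
python3 - <<'E'
from h import *
env.get_image("top")
d((.4126,.3439),.0658,-52.7)
E
```

```text
shift cm [-0.   -0.    0.01] turn -0.001 | tcp [0.4126 0.3439 0.0659] yaw -52.73 tilt [ 0.0068 -0.0088] j [ 0.7   0.44  1.95 -0.02  0.75  1.63] F [-0.2  0.  -2.7] open 0.0332 t 30.05
```

>>> arm_command(series=[[100, [0, 0, 0], 0], [100, [0, 0, 0], 0], [100, [0, 0, 0], 0], [100, [0, 0, -2], 0], [100, [0, 0, -5], 0], [100, [0, 0, -7.5], 0], [100, [0, 0, -7.5], 0], [100, [0, 0, -7.5], 0]])

```text
t: 30.85
tcp_pos: [0.4123, 0.3447, 0.1411]
eef_rot: [0.005, 0.948, 0.319, 0.002]
contact_force: [0.7, 0.2, -0.2]
opening: 0.0558
```

```bash
python3 - <<'E'
from h import *
for i in range(3): env.get_image("top")
d((.4847,.0266),.142,-52.82)
p=shot("side","s24.png")
cv2.imwrite("pics/s24c.png",cv2.resize(p["img"][150:320,160:340],None,fx=4,fy=3.5))
P=pts(p).reshape(-1,3)
k=(np.hypot(P[:,0]-.411,P[:,1]-.3435)<.026)&(abs(P[:,2]-.0535)<.004)
print(P[k].mean(0).round(4))
E
```

```text
shift cm [-13.4   29.7    0.13] turn 0.002 | tcp [0.4115 0.344  0.1397] yaw -52.73 tilt [ 0.0053 -0.0099] j [ 0.7   0.33  1.91 -0.01  0.91  1.63] F [-0.1  0.4  0.6] open 0.0556 t 31.0
[0.4096 0.3451 0.0531]
```

View pics/s24c.png

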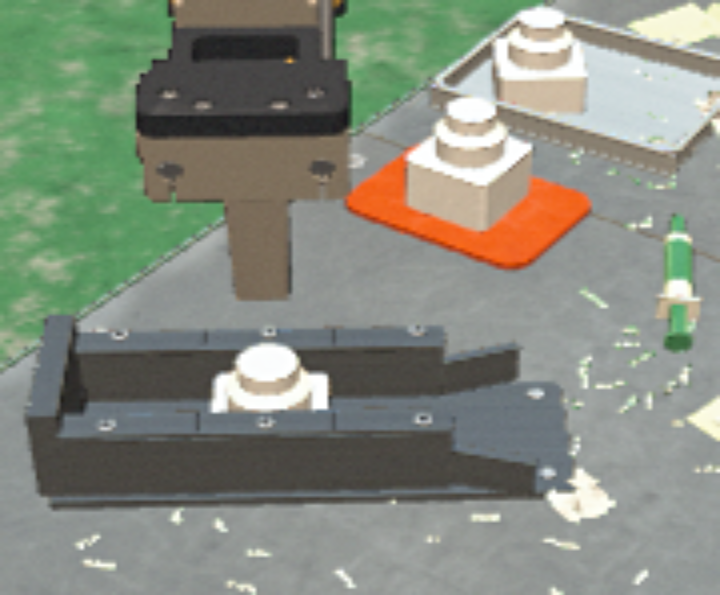

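>>> arm_command(series=[[100, [-2, 4.4, -0.3], 0], [100, [-13.4, 29.7, -0.3], 0], [100, [-13.4, 29.7, -0.3], 0], [100, [-13.4, 29.7, -0.3], 0], [100, [-13.4, 29.7, -0.3], 0], [100, [-13.4, 29.7, -0.3], 0], [100, [-13.4, 29.7, -0.3], 0], [100, [-13.4, 29.7, -0.3], 0]])

```text
t: 31.85
tcp_pos: [0.4849, 0.0236, 0.1456]
eef_rot: [0.006, 0.948, 0.318, 0.0]
contact_force: [0.8, -0.2, 0.6]
opening: 0.0561
```

```bash
python3 - <<'E'
from h import *
for i in range(6): env.get_image("top")
d((.4847,.0266),.0641,-52.82)
p=shot("side","s25.png")
cv2.imwrite("pics/s25c.png",cv2.resize(p["img"][90:240,220:380],None,fx=4,fy=4))
E
```

```text
shift cm [-0.01  0.02  8.19] turn 0.003 | tcp [0.4843 0.0276 0.146 ] yaw -52.65 tilt [ 0.0046 -0.0099] j [ 0.06  0.25  2.01 -0.01  0.88  0.99] F [ 0.8  0.4 -0.5] open 0.0557 t 32.15
```

View pics/s25c.png

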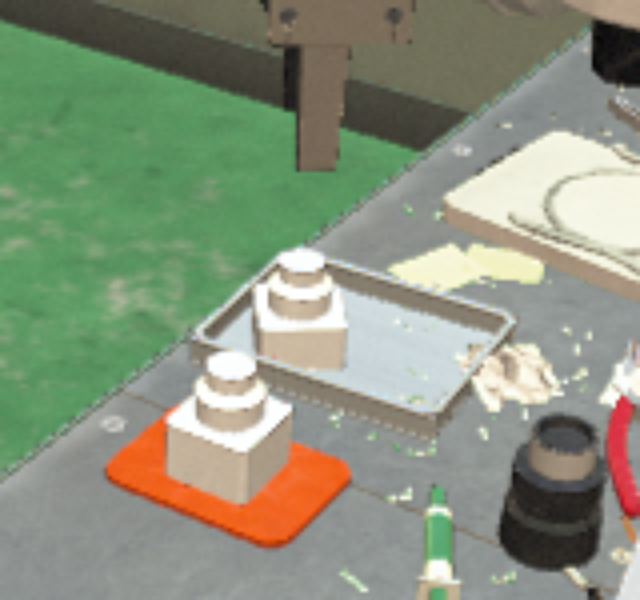

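>>> arm_command(series=[[100, [0, 0.02, 4], 0], [100, [0, 0.02, 7.5], 0], [100, [0, 0.02, 8.1], 0], [100, [0, 0.02, 8.1], 0], [100, [0, 0.02, 8.1], 0], [100, [0, 0.02, 8.1], 0], [100, [0, 0.02, 8.1], 0]])

```text
t: 32.9
tcp_pos: [0.4858, 0.0267, 0.0664]
eef_rot: [0.006, 0.947, 0.32, 0.002]
contact_force: [0.7, 0.1, -0.4]
opening: 0.0561
```

```bash
python3 - <<'E'
from h import *
env.get_image("top")
d((.4847,.0266),.0641,-52.82)
E
```

```text
shift cm [-0.08 -0.05  0.21] turn 0.003 | tcp [0.4857 0.0267 0.0662] yaw -52.64 tilt [ 0.0068 -0.0099] j [ 0.06  0.38  2.06 -0.02  0.7   0.99] F [-0.2 -1.1  0. ] open 0.0557 t 32.95
```

>>> arm_command(series=[[100, [-0.08, -0.05, 0.2], 0], [100, [-0.08, -0.05, 0.2], 0], [100, [-0.08, -0.05, 0.2], 0], [255, [-0.08, -0.05, 0.2], 0], [255, [-0.08, -0.05, 0.2], 0], [255, [-0.08, -0.05, 0.2], 0], [255, [-0.08, -0.05, 0.2], 0], [255, [-0.08, -0.05, 0.2], 0]])

```text
t: 33.75
tcp_pos: [0.4847, 0.0266, 0.0641]
eef_rot: [0.006, 0.947, 0.32, 0.002]
contact_force: [0.8, -0.7, 0.8]
opening: 0.0328
```

```bash
python3 - <<'E'
from h import *
d((.4847,.0266),.0641,-52.82)
E
```

```text
shift cm [-0. -0.  0.] turn 0.003 | tcp [0.4847 0.0266 0.0641] yaw -52.64 tilt [ 0.0068 -0.0099] j [ 0.06  0.38  2.06 -0.02  0.69  0.99] F [ 0.8 -0.7  0.8] open 0.0328 t 33.75
```

>>> arm_command(series=[[255, [0, 0, -3], 0], [255, [0, 0, -6], 0], [255, [0, 0, -8.3], 0], [255, [0, 0, -8.3], 0], [255, [0, 0, -8.3], 0], [255, [0, 0, -8.3], 0]])

```text
t: 34.35
tcp_pos: [0.4832, 0.0273, 0.1459]
eef_rot: [0.005, 0.947, 0.32, 0.001]
contact_force: [-0.7, -0.4, -1.8]
opening: 0.0332
```

```bash
python3 - <<'E'
from h import *
d(rail(-107,-.6),.146,-52.7)
p=shot("side","s26.png")
cv2.imwrite("pics/s26c.png",cv2.resize(p["img"][90:240,220:380],None,fx=4,fy=4))
E
```

```text
shift cm [  2.87 -29.47  -0.33] turn 0.001 | tcp [0.4832 0.0273 0.1459] yaw -52.64 tilt [ 0.0047 -0.01  ] j [ 0.06  0.24  2.01 -0.01  0.88  0.99] F [-0.7 -0.4 -1.8] open 0.0332 t 34.35
```

View pics/s26c.png

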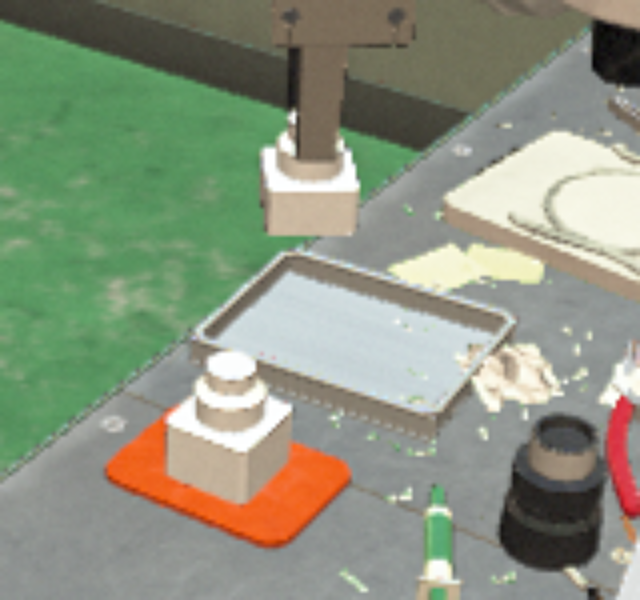

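>>> arm_command(series=[[255, [0, -2, -1.5], 0], [255, [0, -7, -2], 0], [255, [0.5, -12, -2], 0], [255, [1, -17, -2], 0], [255, [2, -22, -2], 0], [255, [2.8, -27, -1], 0], [255, [2.85, -29.4, -0.3], 0], [255, [2.85, -29.4, -0.3], 0]])

```text
t: 35.2
tcp_pos: [0.3249, 0.2798, 0.1438]
eef_rot: [0.006, 0.947, 0.322, -0.001]
contact_force: [1.0, -0.5, -1.5]
opening: 0.0329
```

```bash
python3 - <<'E'
from h import *
for i in range(6): env.get_image("top")
d(rail(-107,-.6),.0688,-52.7)
p=shot("side","s27.png")
cv2.imwrite("pics/s27c.png",cv2.resize(p["img"][150:320,160:340],None,fx=4,fy=3.5))
E
```

```text
shift cm [ 0.04 -0.25  7.68] turn -0.001 | tcp [0.3281 0.2775 0.1456] yaw -52.73 tilt [ 0.0045 -0.0102] j [ 0.71  0.17  2.12 -0.01  0.86  1.64] F [-1.3  0.4 -2. ] open 0.0328 t 35.5
```

View pics/s27c.png

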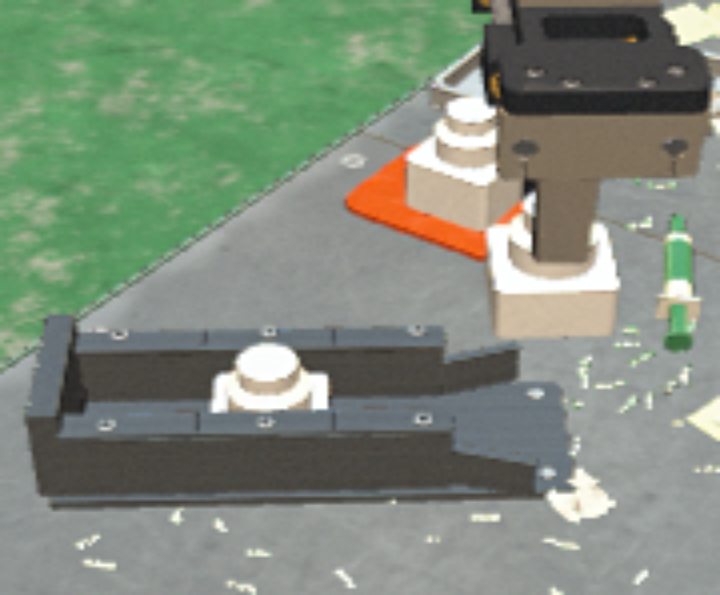

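>>> arm_command(series=[[255, [0.04, -0.23, 0], 0], [255, [0.04, -0.23, 3], 0], [255, [0.04, -0.23, 6], 0], [255, [0.04, -0.23, 7.6], 0], [255, [0.04, -0.23, 7.6], 0], [255, [0.04, -0.23, 7.6], 0], [255, [0.04, -0.23, 7.6], 0], [255, [0.04, -0.23, 7.6], 0]])

```text
t: 36.35
tcp_pos: [0.3279, 0.2793, 0.0706]
eef_rot: [0.005, 0.948, 0.319, 0.001]
contact_force: [-0.4, -0.4, -1.9]
opening: 0.033
```

```bash
python3 - <<'E'
from h import *
env.get_image("top")
d((.3730,.3139),.0688,-52.7)
p=shot("side","s28.png")
cv2.imwrite("pics/s28c.png",cv2.resize(p["img"][150:320,160:340],None,fx=4,fy=3.5))
E
```

```text
shift cm [ 5.69 -0.03  0.16] turn -0.001 | tcp [0.3278 0.2792 0.0705] yaw -52.74 tilt [ 0.0058 -0.009 ] j [ 0.71  0.31  2.17 -0.02  0.67  1.64] F [-0.2  0.6 -2. ] open 0.0331 t 36.4
```

View pics/s28c.png

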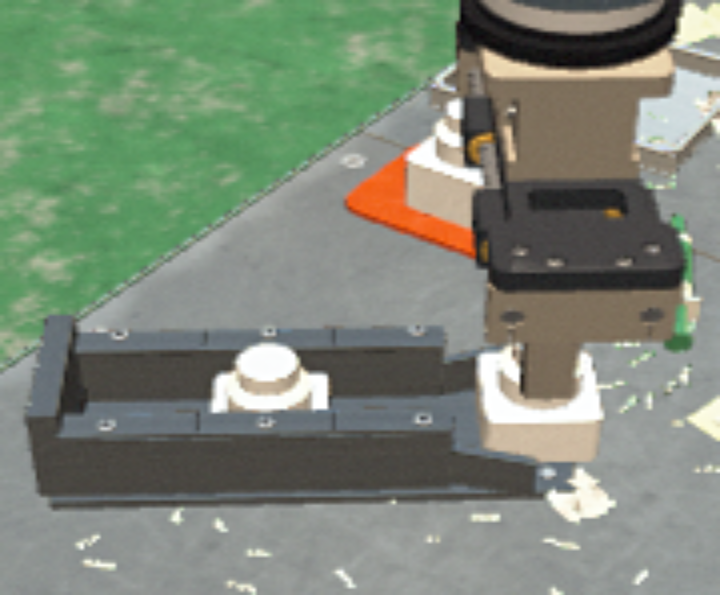

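>>> arm_command(series=[[255, [1, 0, 0.08], 0], [255, [2, 0, 0.15], 0], [255, [3, 0, 0.15], 0], [255, [4, 0, 0.15], 0], [255, [4.8, 0, 0.15], 0], [255, [5.3, -0.02, 0.15], 0], [255, [5.5, -0.02, 0.15], 0], [255, [5.5, -0.02, 0.15], 0]])

```text
t: 37.25
tcp_pos: [0.3714, 0.3126, 0.0687]
eef_rot: [0.005, 0.948, 0.319, 0.001]
contact_force: [-0.3, 0.1, -1.8]
opening: 0.0327
```

```bash
python3 - <<'E'
from h import *
for i in range(3):env.get_image("top")
d((.3730,.3139),.0674,-52.7)
E
```

```text
shift cm [ 0.25 -0.01  0.13] turn -0.001 | tcp [0.371  0.3124 0.0688] yaw -52.74 tilt [ 0.0053 -0.0094] j [ 0.7   0.38  2.06 -0.02  0.71  1.64] F [-1.  -0.3 -1.3] open 0.0328 t 37.4
```

>>> arm_command(series=[[255, [0.25, -0.01, 0], 0], [255, [0.25, -0.01, 0.08], 0], [255, [0.25, -0.01, 0.13], 0], [255, [0.25, -0.01, 0.13], 0], [255, [0.25, -0.01, 0.13], 0], [255, [0.25, -0.01, 0.13], 0]])

```text
t: 38.0
tcp_pos: [0.3729, 0.3139, 0.0674]
eef_rot: [0.005, 0.948, 0.319, 0.001]
contact_force: [0.0, 0.3, -1.6]
opening: 0.0331
```

```bash
python3 - <<'E'
from h import *
env.get_image("top")
d((.3730,.3139),.0674,-52.7)
E
```

```text
shift cm [0. 0. 0.] turn -0.001 | tcp [0.3729 0.3139 0.0674] yaw -52.74 tilt [ 0.0052 -0.0095] j [ 0.7   0.38  2.05 -0.02  0.71  1.64] F [ 0.2  0.4 -1. ] open 0.0326 t 38.05
```

>>> arm_command(series=[[100, [0, 0, 0], 0], [100, [0, 0, 0], 0], [100, [0, 0, 0], 0], [100, [0, 0, -2], 0], [100, [0, 0, -6], 0], [100, [0, 0, -11], 0], [100, [0, 0, -15], 0], [100, [0, 0, -15], 0]])

```text
t: 38.85
tcp_pos: [0.3746, 0.3175, 0.2229]
eef_rot: [0.004, 0.948, 0.319, 0.005]
contact_force: [0.7, 0.4, -0.4]
opening: 0.056
```

```bash
python3 - <<'E'
from h import *
for i in range(3): env.get_image("top")
d((.3730,.3139),.0674,-52.7)
p=shot("side","s29.png")
cv2.imwrite("pics/s29c.png",cv2.resize(p["img"][150:320,160:340],None,fx=4,fy=3.5))
P=pts(p).reshape(-1,3)
for n,c,z in (("med",(.370,.3144),.0593),("short",(.4103,.3444),.0532),("tall",(.449,.143),.064)):
    k=(np.hypot(P[:,0]-c[0],P[:,1]-c[1])<.026)&(abs(P[:,2]-z)<.004); print(n,P[k].mean(0).round(4))
E
```

```text
shift cm [ 0.05  0.   14.96] turn -0.001 | tcp [0.3719 0.3151 0.217 ] yaw -52.74 tilt [ 0.005  -0.0097] j [ 0.71  0.16  1.94 -0.01  1.05  1.63] F [-0.4 -0.7  0.2] open 0.0559 t 39.0
med [0.37   0.3148 0.0591]
short [0.4097 0.3451 0.053 ]
tall [0.4492 0.1428 0.0639]
```

View pics/s29c.png

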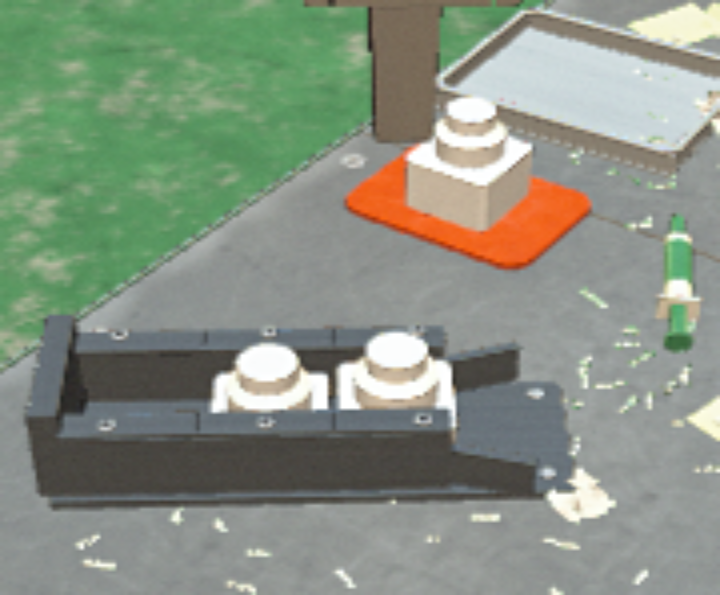

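```bash
python3 - <<'E'
from h import *
print(env.job_done(), env.get_state()["t"])
E
```

```text
the job is handed in; nothing more can be done
the job is handed in; nothing more can be done
```

The job is done and handed in at about 39 s of the 131 s allowed. The tall holder was the rear one and now stands on the orange pad. The other two are back in their rail places, and the rear place is empty.

- **Order:** I slid out the medium holder (front), then the short one (middle), and stood both in the tray. Then I slid the tall one out and set it on the pad. The short one went back to the middle place first, then the medium one to the front.
- **Last checks (side camera):**

| Holder | Measured against | Offset |
|---|---|---|
| tall | centre of the pad | about 1 mm |
| short | its starting place | about 1 mm |
| medium | its starting place | under 1 mm |

- **State at hand-in:** all three were upright. The open gripper was clear, about 15 cm above its last grip height. The highest contact force I read was about 8 N.
- **Disagreements:** the two cameras differed by about 3 mm in x. I averaged them to aim, and compared positions within the side camera only. The tool ran with a steady tilt of about 0.6°, which caused no trouble. No check failed.

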